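# Unlock the bayonet cover of a tilted filter unit and stack it on the pile

## Task

Take the round bayonet cover off the tilted filter unit: turn it anticlockwise (looking at the cover) until its two lugs reach the slots of the collar, then lift it out. Set it down gently, upright and squarely on top of the pile of two covers on the board, with its lugs right above the lugs of the covers below, and let go. Leave the pile where it stands and do not push the wrench or the meter about.

Things in the scene. Friction and masses are not known exactly. Their poses are not given: they have to be found in the camera images.
- cover_mid (a point): Locked aluminium cover, 0.28 kg: upside-down cup, skirt 96 mm outside diameter, 6 mm wall, flat top 35 mm above its lower edge, 61 mm high with the grip bar. Two opposite lugs at the lower edge, along its x axis: 34 mm wide, 6 mm thick, reaching 60 mm from the centre. Point: on its axis, 30.5 mm above the lower edge; z points out through the bar. Starts tilted 30 degrees, z leaning to the robot.
- cover_bar (a point): Middle of the cover's straight grip bar, on its axis, 48 mm above the lower edge (axes as cover_mid). The bar stands on the flat top, 26 mm tall, 56 mm long along x (it points at the lugs), 14 mm thick along y. The cover sits loosely in the collar (about 2 mm sideways, 3 mm along z) and turns freely about z.
- collar: Fixed steel ring, 144 mm across, 14 mm high, on the unit's sloping face. Origin: on its axis, on the face, where the cover's lower edge rests; z along the axis, outwards. An inward lip (102 mm opening, 9 to 14 mm above the face) holds the lugs down. The cover lifts out along z only with its x axis in line with the collar's x axis, either way round, within 6 degrees.
- collar_slot (a point): Middle of one of the two gaps in the collar's lip, 58 mm from the axis along the collar's +x; the other is opposite, at -x. Each is 56 degrees wide. The cover's lugs start 48 to 78 degrees clockwise of the slots, seen looking at the cover; turned anticlockwise (positive about z) they reach the slots, then meet a stop about 8 to 10 degrees past the middle.
- unit: Fixed grey filter unit, a box 190 x 180 x 70 mm held on a stand, tilted 30 degrees so that its face looks up and back towards the robot. Origin: centre of the sloping face, 150 mm above the table; z square to the face, outwards. It may stand on the left or the right.
- pile_top_mid (a point): Upper of two covers, identical to the locked one, piled upright on a brown wooden board (200 x 260 mm, 9 mm thick). Point and axes as cover_mid. A cover set on it rests with its skirt on this flat top, with this bar inside its hollow (84 mm across, 30 mm deep; 13 mm of play all round), its point then 35 mm above this one.
- pile_low_mid (a point): Lower cover of the pile, identical, standing on the board, its point 39.5 mm above the table. Same point and axes.
- wrench_grip (a point): Bystander: a 150 mm steel wrench lying on the board, about 125 mm from the pile's centre; the point is on its handle.
- meter: Bystander: a black panel meter, 70 x 60 x 57 mm, behind the middle of the work; origin under its centre.
Not all that is in view belongs to the job. What is shaped like the part that bears pile_low_mid but pink is not meant.

How it is judged:
By the outcome, as a careful person would: the job done as asked, in the order asked, and still so for the second after the job is handed in, with the robot touching nothing.
It also fails if it takes over 48 s, if anything falls off the work surface, if the arm or the gripper's body presses on something with over 40 N, if the wrist force passes 120 N, or if a joint passes its speed limit or range.

## Robot

A 6-joint arm with a two-finger parallel gripper is mounted at the origin on the work surface. World frame = base frame: x ahead of the robot, y to its left, z up, the work surface at z = 0. Lengths are in mm, angles in rad, forces in N, time in s.
With the tool pointing down it reaches from about 350 to 975 mm from the base axis. Payload 7.1 kg.
Tool frame: the origin (TCP) lies at the very end of the fingers, on their centre line; the grasp point (between the pads) lies 19 mm behind it; z points along the fingers, y is the direction in which the jaws open and shut (so a half turn about z gives the same grasp; the last joint's range is limited). The gripper opens to 88 mm and grips with 3 to 60 N. Pads are 20 mm wide; open, the fingers measure 115 mm over their backs; the gripper's body (75 mm by 178 mm) begins 61 mm behind the grasp point.
Start: joints at [-1.122, 0.423, 1.63, -0, 1.089, -0.019], TCP at [281.841, -557.826, 222.675] pointing down, gripper open.
Joint ranges: [-3, 3], [-0.9, 2.11], [0.09, 2.58], [-1.31, 4.45], [0.11, 2.69], [-2.54, 2.54]. Speed limits (rad/s): [2.39, 2.39, 3.01, 3.14, 3.14, 3.14].

## Interface

Orientations are given as a rotation vector (axis times angle).
In Python, from workcell import readout, imaging, close_job gives the robot as it stands.
- The arm moves only by the tool carry_out, never from a script. Its argument "rows" is a list of rows, each a list of 3 entries, a list of its own where there are three numbers: the shift along the tool's x, y, z in m, then the turn, a rotation vector about the tool's x, y, z in rad, then the closure, from 0 (fully open) to 1 (shut). In form: [[[dx, dy, dz], [wx, wy, wz], hand], ...]. A call has 1 to 12 rows; each row shifts and turns the commanded pose from where the row before left it, along the tool's axes as they then stand; what a row does not reach is not made up. A row lasts 1/12 s, in which the tool goes at most 41.7 mm and 7.16 degrees, less where a joint would pass 70% of its speed; a pose out of reach is approached as far as the arm can. A call with a gripper value outside its range is refused whole. The fingers move at their own pace and stop on an object; the grip force is fixed at half the most. Time passes only in rows, so rows that do not move let the fingers close. It gives the time, the measured TCP pose, the force and the opening at its end, in the units of the state.
- readout.get_obs(): the state, without advancing time (a new reading comes with each control period).
- imaging.get_image(name): name is "scene" or "top"; returns the picture (420x560x3 uint8, red, green, blue); there is no depth.
- imaging.camera_params(name): a dict with "fx", "fy", "cx", "cy" (pixels), "rvec" (rotation vector, rad) and "tvec" (3), from world to camera coordinates, as OpenCV has them. Camera axes: x right, y down, z forward; pixel columns grow to the right and rows downward; lengths in mm; the calibration is good to about 2 mm. A picture is of the moment at which its call begins. camera_params takes no time and is no camera call.
- close_job(): hands the job in, once; it reports no verdict.
The state is a dict: "t": time; "qpos": joint angles; "qvel": joint speeds; "joint_torque": joint torques, N m; "ee_pos": TCP position; "orientation": TCP orientation; "ft_force": force on the tool from outside, world axes, zero at the start; "moment": the same for the moment, N m; "width": finger opening in mm.
Only numpy, scipy, OpenCV 4.12 (cv2) and the standard library are available. Lean on these libraries where they do the work, as an engineer would, in place of code of your own. Each camera call takes 0.05 s, during which the arm holds its last target.

## Working session

There is one attempt and no reset: what is moved stays moved. The work goes in short steps, Python scripts to look and compute and a tool call to move; the robot and the scene stay as the last step left them, time stands still between calls to the robot, and variables do not carry over. Pictures are saved under pics/ and viewed, and the job is handed in when it is done.

Besides the shell and the picture viewer there is one more tool, called as name(argument=value, ...) on one line, values as JSON. carry_out: Moves the arm, as the interface text tells. Its arguments: {"type":"object","properties":{"rows":{"type":"array","items":{"type":"array"}}},"required":["rows"]}

```bash
mkdir -p pics; ls; python3 - <<'E'
from workcell import readout, imaging
import cv2
print(readout.get_obs())
for n in ["scene","top"]:
    print(n,imaging.camera_params(n))
    cv2.imwrite(f"pics/{n}0.png",cv2.cvtColor(imaging.get_image(n),cv2.COLOR_RGB2BGR))
E
```

```text
pics
{'t': 0.0, 'qpos': array([-1.12200563e+00,  4.23829722e-01,  1.63069210e+00, -1.89719232e-06,
        1.08861767e+00, -1.90205906e-02]), 'qvel': array([-5.49987407e-04, -4.09178749e-05, -2.75805623e-04,  3.74453464e-04,
       -1.08382546e-03, -1.38036602e-03]), 'joint_torque': array([ 1.11344601e-03, -5.44620681e+01, -2.73670292e+01,  6.43873634e-02,
        2.27792328e-02, -1.12307032e-04]), 'ee_pos': array([ 281.59930346, -557.33335614,  221.90782553]), 'orientation': array([-3.05457248e+00, -7.27804987e-01,  5.20440488e-04]), 'ft_force': array([ 0.5765509 , -0.91915011, -0.08823791]), 'moment': array([ 0.0689509 ,  0.02926471, -0.00117741]), 'width': 87.77599130865322}
scene {'fx': 386.4219275305588, 'fy': 386.4219275305588, 'cx': 276.9001751032762, 'cy': 211.27821461067546, 'rvec': array([ 0.87951506,  2.4422741 , -1.14860119]), 'tvec': array([ 536.80385413,  -80.02433972, 1208.18581768])}
top {'fx': 396.970901155122, 'fy': 396.970901155122, 'cx': 284.67377862247093, 'cy': 208.74103043682297, 'rvec': array([ 2.11538448, -2.17780304,  0.13208397]), 'tvec': array([-72.64982649, 636.12698129, 944.69776618])}
```

View pics/scene0.png

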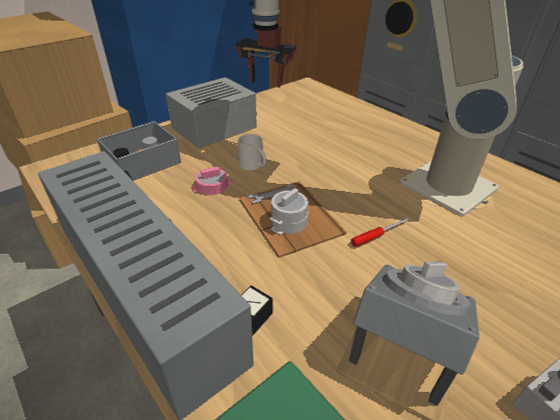

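View pics/top0.png

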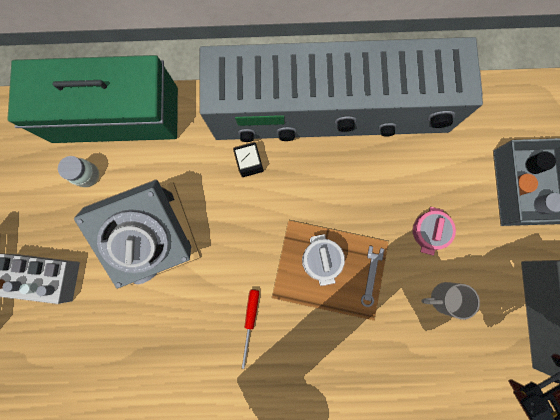

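The top view shows the unit at about (130,235), the pile at (323,260), the wrench at (372,275) and the meter at (248,160). I'll enlarge crops of these next.

```bash
python3 - <<'E'
import cv2,numpy as np
t=cv2.imread("pics/top0.png");s=cv2.imread("pics/scene0.png")
def c(im,x,y,w,h,k): return cv2.resize(im[y:y+h,x:x+w],None,fx=k,fy=k,interpolation=cv2.INTER_CUBIC)
a=c(t,70,170,133,120,6);cv2.imwrite("pics/a.png",c(t,70,170,133,100,6)); 
cv2.imwrite("pics/b.png",c(t,270,215,130,100,6))
cv2.imwrite("pics/c.png",c(s,350,250,130,100,6))
cv2.imwrite("pics/d.png",c(s,235,175,115,85,6))
E
```

```text
(no output)
```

View pics/a.png

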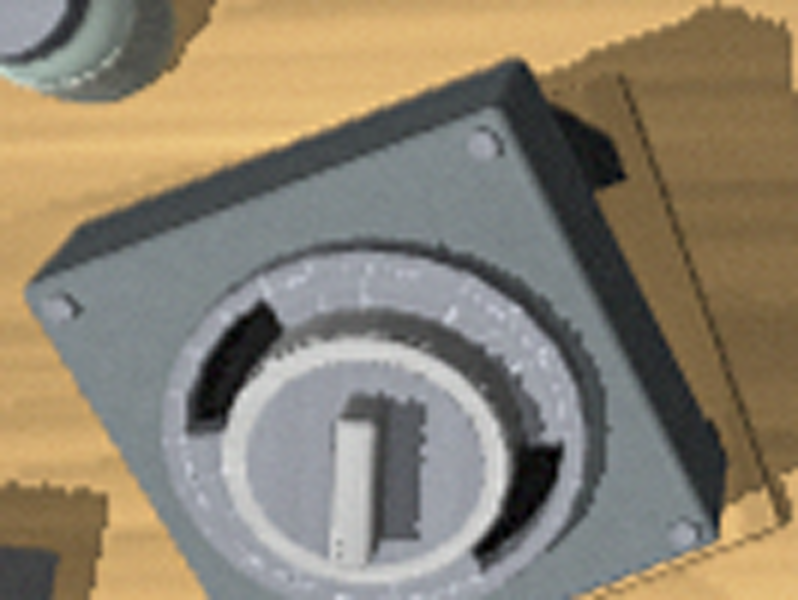

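View pics/b.png

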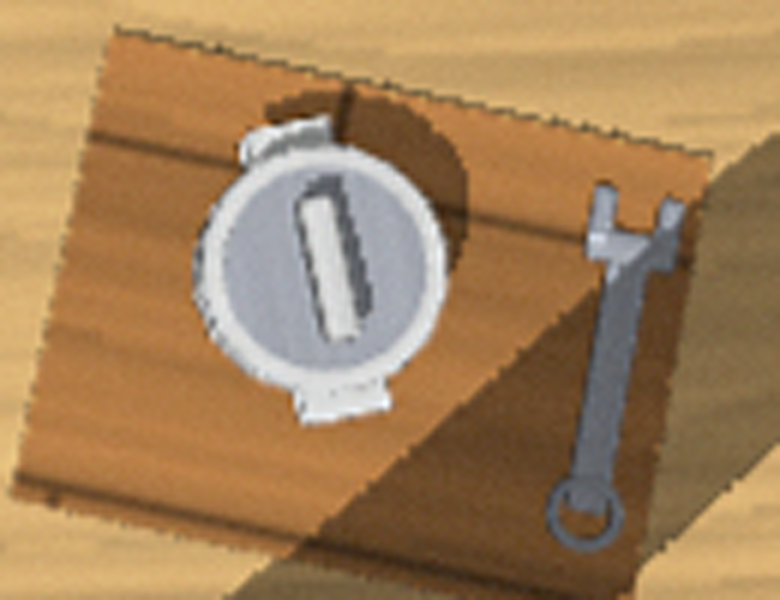

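View pics/c.png

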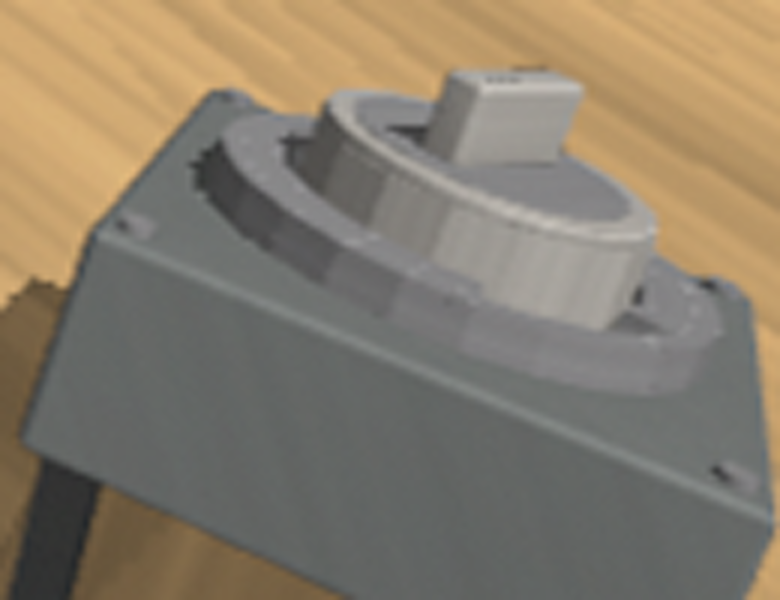

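View pics/d.png

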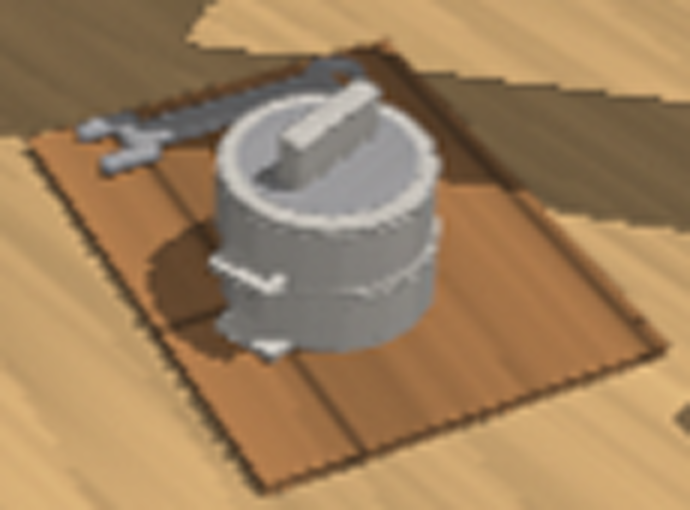

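```bash
python3 - <<'E'
import cv2,numpy as np
t=cv2.imread("pics/top0.png")
def c(im,x,y,w,h,k): return cv2.resize(im[y:y+h,x:x+w],None,fx=k,fy=k,interpolation=cv2.INTER_CUBIC)
cv2.imwrite("pics/e.png",c(t,80,195,130,100,6))
E
```

```text
(no output)
```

View pics/e.png

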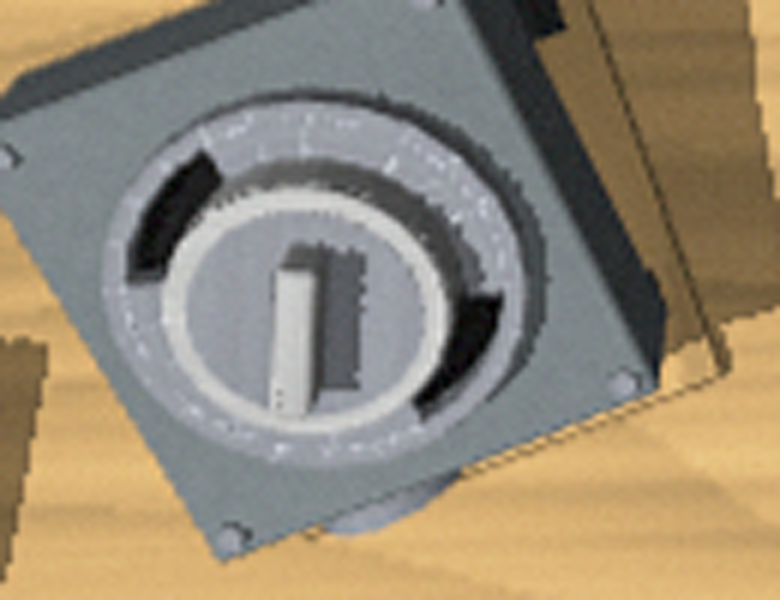

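```bash
cat > h.py <<'E'
import numpy as np,cv2
from scipy.spatial.transform import Rotation as R
from workcell import readout, imaging
P={}
for n in ["scene","top"]:
    p=imaging.camera_params(n); K=np.array([[p['fx'],0,p['cx']],[0,p['fy'],p['cy']],[0,0,1]])
    Rm=cv2.Rodrigues(p['rvec'])[0]; t=p['tvec'].reshape(3,1)
    P[n]=dict(K=K,R=Rm,t=t,M=K@np.hstack([Rm,t]),c=(-Rm.T@t).ravel(),rv=p['rvec'],tv=p['tvec'])
def ray(n,uv):
    q=P[n]; uv=np.atleast_2d(uv).astype(float); d=np.c_[uv,np.ones(len(uv))]@np.linalg.inv(q['K']).T@q['R']
    return q['c'],d/np.linalg.norm(d,axis=1)[:,None]
def onplane(n,uv,p0,nrm=(0,0,1)):
    c,d=ray(n,uv); nrm=np.array(nrm); s=((np.array(p0)-c)@nrm)/(d@nrm); return c+s[:,None]*d
def proj(n,X):
    q=P[n]; return cv2.projectPoints(np.atleast_2d(X).astype(float),q['rv'],q['tv'],q['K'],None)[0][:,0]
def tri(a,b): # scene uv, top uv
    X=cv2.triangulatePoints(P['scene']['M'],P['top']['M'],np.array(a,float).T,np.array(b,float).T); return (X[:3]/X[3]).T
E
python3 - <<'E'
from h import *
print(P['scene']['c'],P['top']['c'])
f=lambda L,x,y:[(x+(u+.5)/6-.5,y+(v+.5)/6-.5) for u,v in L]
top=f([(28,290),(505,107)],70,170)+f([(655,392),(222,560)],80,195)
for z in (100,150,200): print(z,onplane('top',top,[0,0,z]).round(0).tolist())
# candidates in scene
sc=f([(215,92),(93,232),(765,510),(745,300)],350,250)
import itertools
for k in range(4):
  for s in (1,-1):
    o=[sc[(k+s*i)%4] for i in range(4)]
    X=tri(o,top); e=np.abs(proj('top',X)-top).max()
    if e<4: print(k,s,e,X.round(1).tolist(),[np.linalg.norm(X[i]-X[(i+1)%4]).round(1) for i in range(4)],X.mean(0))
E
```

```text
[1049.8956889   405.28017353  698.38547104] [ 501.71389913 -100.19435594 1020.11453156]
100 [[619.0, 403.0, 100.0], [686.0, 217.0, 100.0], [514.0, 133.0, 100.0], [455.0, 298.0, 100.0]]
150 [[613.0, 376.0, 150.0], [676.0, 199.0, 150.0], [513.0, 120.0, 150.0], [457.0, 277.0, 150.0]]
200 [[606.0, 348.0, 200.0], [666.0, 182.0, 200.0], [512.0, 108.0, 200.0], [460.0, 255.0, 200.0]]
2 -1 0.5415231799104561 [[607.1, 349.3, 196.8], [667.0, 184.5, 194.1], [514.2, 131.6, 101.4], [455.4, 296.2, 102.2]] [np.float64(175.4), np.float64(186.4), np.float64(174.7), np.float64(186.5)] [560.91268272 240.41552536 148.62331857]
```

```bash
cat >> h.py <<'E'
def unitframe(yaw_deg=19.7,o=(561,240.4,150)):
    a=np.radians(yaw_deg); n=np.array([-np.cos(a)*.5,-np.sin(a)*.5,np.cos(np.pi/6)])
    ex=np.array([np.sin(a),-np.cos(a),0.])  # horizontal, along the AB edge (to the right seen from robot)
    ey=np.cross(n,ex)
    return np.array(o,float),np.c_[ex,ey,n]
def circ(xy):
    A=np.c_[xy,np.ones(len(xy))]; s=np.linalg.lstsq(A,(xy**2).sum(1),rcond=None)[0]; c=s[:2]/2
    return c,np.sqrt(s[2]+c@c)
E
python3 - <<'E'
from h import *
im=cv2.imread("pics/top0.png").astype(int)
o,F=unitframe()
for (u,v) in [(95,190),(130,200),(100,230),(110,252),(120,245),(133,214),(128,250),(104,230),(155,250)]: print((u,v),im[v,u])
B,G,Rr=im[...,0],im[...,1],im[...,2]
rim=((Rr>=B)&(B>150)).astype(np.uint8); lip=((B>=G+3)&(B>100)).astype(np.uint8)
v=np.zeros((420,560,3),np.uint8); v[rim>0]=(0,255,255); v[lip>0]=(255,0,0)
cv2.imwrite("pics/m.png",cv2.resize(v[180:300,70:210],None,fx=5,fy=5,interpolation=0))
E
```

```text
(95, 190) [115 177 214]
(130, 200) [140 134 125]
(100, 230) [165 156 154]
(110, 252) [197 197 198]
(120, 245) [162 155 151]
(133, 214) [165 157 153]
(128, 250) [201 200 202]
(104, 230) [56 53 52]
(155, 250) [51 51 50]
```

View pics/m.png

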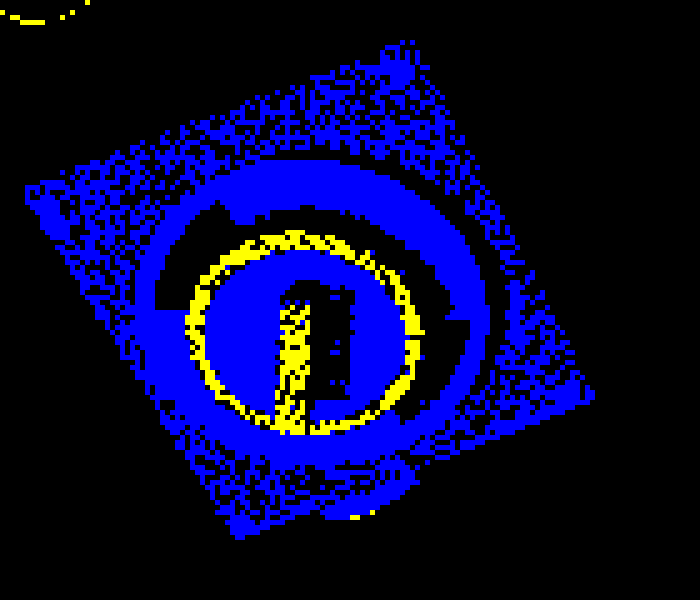

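```bash
python3 - <<'E'
from h import *
im=cv2.imread("pics/top0.png").astype(int)
o,F=unitframe()
B,G,Rr=im[...,0],im[...,1],im[...,2]
def cast(uv,h):
    X=onplane('top',uv,o+h*F[:,2],F[:,2]); return (X-o)@F
def big(m):
    c,_=cv2.findContours(m.astype(np.uint8)[180:300,70:210].copy(),cv2.RETR_EXTERNAL,cv2.CHAIN_APPROX_NONE); c=max(c,key=cv2.contourArea)[:,0]+[70,180]; return c
rim=(im.min(2)>178)
c=big(rim); L=cast(c,35)[:,:2]
cc,r=circ(L); d=np.abs(np.hypot(*(L-cc).T)-r); k=d<3; cc,r=circ(L[k]); print('cover rim',cc,r,k.mean())
m=((B>=150)&(B<190)&(G>140)&(B-Rr>7)).astype(np.uint8); m|=rim.astype(np.uint8)
m=cv2.morphologyEx(m,cv2.MORPH_OPEN,np.ones((3,3)))
c=big(m); L=cast(c,14)[:,:2]
cc2,r2=circ(L)
for i in range(5):
    d=np.abs(np.hypot(*(L-cc2).T)-r2); k=d<3; cc2,r2=circ(L[k])
print('collar',cc2,r2,k.mean())
v=np.zeros((420,560),np.uint8); v[m>0]=255
cv2.imwrite("pics/m2.png",cv2.resize(v[180:300,70:210],None,fx=5,fy=5,interpolation=0))
# dark slots
f=lambda L,x,y:[(x+(u+.5)/6-.5,y+(v+.5)/6-.5) for u,v in L]
e=f([(207,150),(130,283),(500,296),(425,417)],80,195)
S=cast(e,14)[:,:2]-cc2; print('slot edges r',np.hypot(*S.T),'ang',np.degrees(np.arctan2(S[:,1],S[:,0])))
# also dark mask
dk=(im.max(2)<85).astype(np.uint8); n,lab,st,ce=cv2.connectedComponentsWithStats(dk)
for i in range(1,n):
    x,y,w,h,a=st[i]
    if 95<ce[i][0]<170 and 215<ce[i][1]<270 and a>30:
        ys,xs=np.where(lab==i); q=cast(np.c_[xs,ys],14)[:,:2]-cc2; th=np.degrees(np.arctan2(q[:,1],q[:,0]));rr=np.hypot(*q.T)
        s=rr>58; thh=np.where(th<-90,th+360,th)
        print(a,ce[i],'ang range',np.percentile(thh[s],[2,50,98]),rr.max())
bt=f([(281,268),(312,268),(270,415),(303,418)],80,195)
Bq=cast(bt,61)[:,:2]; print('bar',Bq,Bq.mean(0))
d1=Bq[:2].mean(0)-Bq[2:].mean(0); print(np.linalg.norm(d1),np.degrees(np.arctan2(d1[1],d1[0])))
E
```

```text
cover rim [-2.40981431 -0.32615764] 46.292009396711045 1.0
collar [-23.25680918  -5.42697526] 50.902365712505656 0.19505494505494506
slot edges r [68.52522383 48.04752816 81.61022078 66.14402739] ang [ 80.3977328  137.94178703 -16.63490663 -60.31531108]
186 [159.91935484 229.3655914 ] ang range [-37.18529798   5.74108299  52.56827474] 102.93556236176295
163 [108.05521472 230.8404908 ] ang range [ 80.15075225  88.01550944 102.49763577] 68.16132514637398
249 [152.04016064 241.80722892] ang range [-55.99124296 -16.31238261  42.04099459] 81.75628977020364Traceback (most recent call last):
  File "<stdin>", line 32, in <module>
    return _quantile_unchecked(
        a, q, axis, out, overwrite_input, method, keepdims, weights)
    return _ureduce(a,
                    func=_quantile_ureduce_func,
    ...<5 lines>...
                    overwrite_input=overwrite_input,
                    method=method)
    r = func(a, **kwargs)
    result = _quantile(arr,
                       quantiles=q,
    ...<2 lines>...
                       out=out,
                       weights=wgt)
    slices_having_nans = np.isnan(arr[-1, ...])
                                  ~~~^^^^^^^^^
IndexError: index -1 is out of bounds for axis 0 with size 0
```

View pics/m2.png

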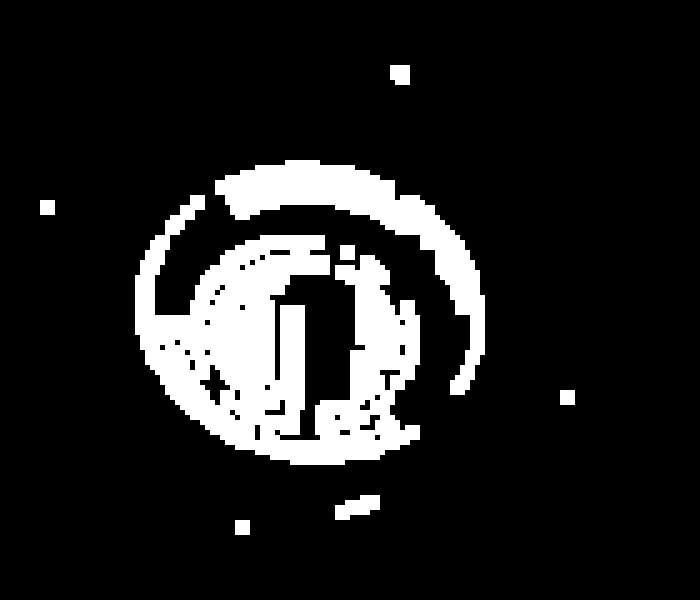

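```bash
cat > m1.py <<'E'
from h import *
im=cv2.imread("pics/top0.png").astype(int)
o,F=unitframe()
B,G,Rr=im[...,0],im[...,1],im[...,2]
def cast(uv,h):
    X=onplane('top',uv,o+h*F[:,2],F[:,2]); return (X-o)@F
rim=(im.min(2)>178)
m=((B>=150)&(B<190)&(G>140)&(B-Rr>7)).astype(np.uint8)
m=cv2.morphologyEx(m,cv2.MORPH_OPEN,np.ones((2,2)))
ys,xs=np.where(m>0); q=cast(np.c_[xs,ys],14)[:,:2]; k=(np.hypot(*q.T)<78); pts=np.c_[xs,ys][k]
h=cv2.convexHull(pts.astype(np.int32))[:,0]; L=cast(h,14)[:,:2]; print(h.tolist())
cc2,r2=circ(L)
for i in range(5):
    d=np.abs(np.hypot(*(L-cc2).T)-r2); k=d<2.5; cc2,r2=circ(L[k])
print('collar',cc2,r2,k.mean())
f=lambda L,x,y:[(x+(u+.5)/6-.5,y+(v+.5)/6-.5) for u,v in L]
e=f([(207,150),(130,283),(500,296),(425,417)],80,195)
S=cast(e,14)[:,:2]-cc2; print('slot edges r',np.hypot(*S.T),'ang',np.degrees(np.arctan2(S[:,1],S[:,0])))
bt=f([(281,268),(312,268),(270,415),(303,418)],80,195)
Bq=cast(bt,61)[:,:2]; print('bar',Bq,Bq.mean(0))
d1=Bq[:2].mean(0)-Bq[2:].mean(0); print(np.linalg.norm(d1),np.degrees(np.arctan2(d1[1],d1[0])))
d1=Bq[[1,3]].mean(0)-Bq[[0,2]].mean(0); print(np.linalg.norm(d1),np.degrees(np.arctan2(d1[1],d1[0])))
E
python3 m1.py
```

```text
[[167, 251], [165, 256], [164, 258], [159, 264], [154, 268], [146, 272], [139, 273], [129, 273], [125, 272], [118, 270], [116, 269], [113, 267], [109, 264], [104, 259], [100, 253], [98, 247], [98, 236], [99, 233], [101, 229], [104, 225], [109, 220], [112, 218], [116, 216], [119, 215], [123, 214], [128, 213], [134, 213], [141, 214], [144, 215], [149, 217], [151, 218], [154, 220], [163, 229], [166, 235], [167, 240]]
collar [-1.7194395  -4.05422451] 72.09101885249821 1.0
slot edges r [66.95954993 64.98130972 61.82149351 59.89635417] ang [ 98.68136672 151.69328085 -23.58514331 -79.20443115]
bar [[  8.01138021  27.36940783]
 [ 17.14094402  23.38811886]
 [-20.32169276 -21.11703499]
 [-10.98141646 -26.61643297]] [-1.53769625  0.75601468]
56.76198549770375 60.17849209156958
10.380491547839506 -27.171719350060435
```

```bash
cat > ov.py <<'E'
from h import *
import sys
def overlay(out,c,phi,img='0',cov=None):
    o,F=unitframe(); cov=c if cov is None else cov
    th=np.radians(np.arange(0,360,3))
    def W(x,y,h): return o+np.c_[x,y,np.full(np.shape(x),h)]@F.T
    res=[]
    for n,(x0,y0) in {'top':(80,195),'scene':(355,250)}.items():
        im=cv2.imread(f"pics/{n}{img}.png")[y0:y0+100,x0:x0+130]; k=6
        im=cv2.resize(im,None,fx=k,fy=k,interpolation=cv2.INTER_CUBIC)
        def dr(X,col,closed=True):
            uv=(proj(n,X)+.5-[x0,y0])*k-.5
            cv2.polylines(im,[uv.round().astype(int)],closed,col,1)
        dr(W(c[0]+72*np.cos(th),c[1]+72*np.sin(th),14),(0,0,255))
        dr(W(c[0]+72*np.cos(th),c[1]+72*np.sin(th),0),(0,0,160))
        dr(W(cov[0]+48*np.cos(th),cov[1]+48*np.sin(th),35),(0,255,0))
        a=np.radians(phi); B=np.array([[28,7],[28,-7],[-28,-7],[-28,7]])@np.array([[np.cos(a),np.sin(a)],[-np.sin(a),np.cos(a)]])
        dr(W(cov[0]+B[:,0],cov[1]+B[:,1],61),(255,0,0))
        dr(W(cov[0]+B[:,0],cov[1]+B[:,1],35),(255,0,255))
        dr(W(np.array([95,95,-95,-95]),np.array([90,-90,-90,90]),0),(255,255,0))
        dr(W(np.array([90,90,-90,-90]),np.array([95,-95,-95,95]),0),(0,255,255))
        cv2.imwrite(f"pics/{out}_{n}.png",im)
E
python3 -c "
from ov import *
overlay('o1',(-1.9,-2),61.5)"
```

```text
(no output)
```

View pics/o1_top.png

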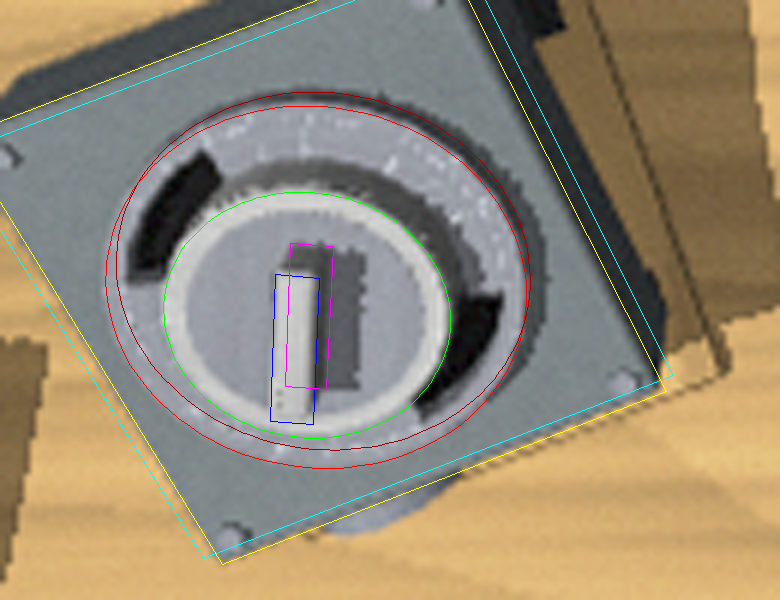

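View pics/o1_scene.png

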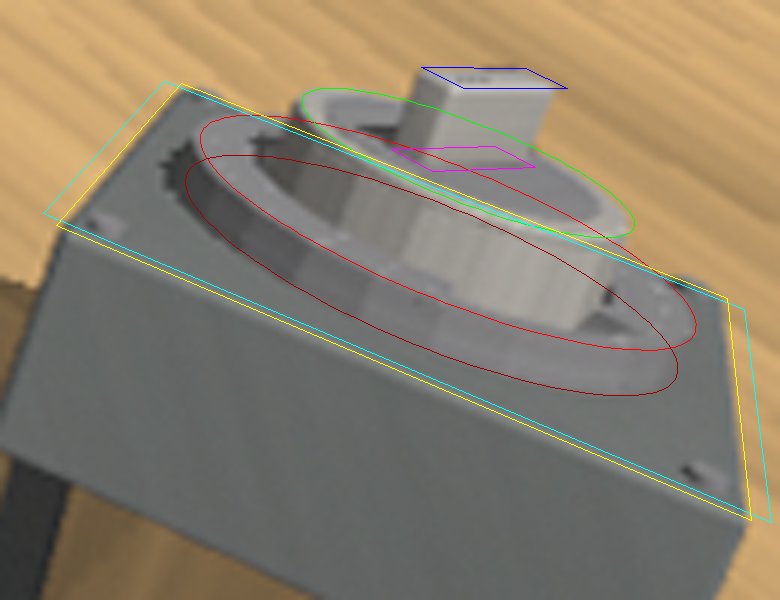

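```bash
python3 - <<'E'
from h import *
im=cv2.imread("pics/top0.png").astype(int)
m=((im.min(2)>178)|((im[...,0]>=im[...,2]+4)&(im[...,0]>140))).astype(np.uint8); m[:,:295]=0;m[:,350:]=0;m[:225]=0;m[300:]=0
rim=(im.min(2)>178).astype(np.uint8)*m
# rim: hull after excluding lugs: take circle fit robust
c,_=cv2.findContours(m,cv2.RETR_EXTERNAL,cv2.CHAIN_APPROX_NONE); c=max(c,key=cv2.contourArea)[:,0]
L=onplane('top',c,[0,0,79])[:,:2]; cc,r=circ(L)
for i in range(20):
    d=np.abs(np.hypot(*(L-cc).T)-r); k=d<max(2,8-i); cc,r=circ(L[k])
print('rim',cc,r,k.mean())
f=lambda L,x,y:[(x+(u+.5)/6-.5,y+(v+.5)/6-.5) for u,v in L]
bt=f([(300,200),(330,195),(328,340),(360,335)],270,215)
X=onplane('top',bt,[0,0,105])[:,:2]; print('bar',X.mean(0),X)
d=X[:2].mean(0)-X[2:].mean(0); print(np.linalg.norm(d),np.degrees(np.arctan2(d[1],d[0])))
# lugs upper cover, top face z=50: near lug outer corners, far lug outer corners
lg=f([(305,422),(392,405),(243,165),(243,148),(330,117)],270,215)
for z in (50,15): print(z,onplane('top',lg,[0,0,z])[:,:2].round(1).tolist())
v=cv2.resize(m[220:305,290:355]*255,None,fx=6,fy=6,interpolation=0);cv2.imwrite('pics/m3.png',v)
# wrench, meter
w=f([(607,370)],270,215);print('wrench',onplane('top',w,[0,0,13]));print('meter',onplane('top',[(248,160)],[0,0,57]))
o=readout.get_obs();q=o['qpos'];print(R.from_rotvec(o['orientation']).as_matrix().round(3))
print(R.from_euler('ZYZYZ'[:3],[q[0],q[1]+q[2]+q[4],q[5]]).as_matrix().round(3), o['t'])
E
```

```text
rim [ 505.81438584 -179.06068458] 46.48998343099932 0.7795275590551181
bar [ 506.4692863  -179.33829761] [[ 532.25523294 -169.16294216]
 [ 533.8286588  -180.68894179]
 [ 479.12972484 -177.65412522]
 [ 480.66352863 -189.84718126]]
53.87300320889979 9.427868937354589
50 [[445.6, -171.8], [451.4, -206.8], [548.9, -150.8], [555.8, -151.0], [567.4, -186.8]]
15 [[443.6, -174.4], [449.5, -210.7], [550.6, -152.6], [557.7, -152.8], [569.7, -190.0]]
wrench [[ 461.30411274 -300.80059894   13.        ]]
meter [[757.01868855  -3.32893773  57.        ]]
[[ 0.893  0.451 -0.001]
 [ 0.451 -0.893  0.001]
 [ 0.    -0.001 -1.   ]]
[[-0.451  0.893 -0.001]
 [ 0.893  0.451  0.001]
 [ 0.001  0.    -1.   ]] 0.1
```

View pics/m3.png

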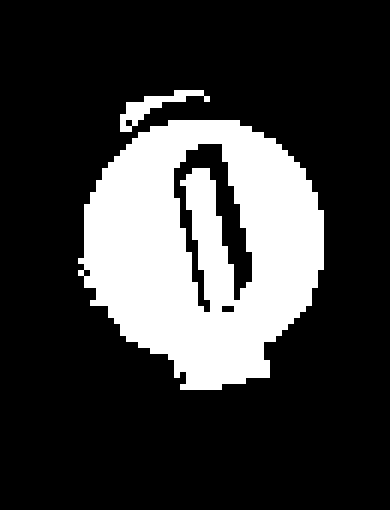

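The pile is at about (506,-179) with its lugs at about 9.7°. The collar axis is near the centre of the unit's face, with the bar at about 61° and the slots at about 127° in the face frame. I'll start with a transfer above the scene.

carry_out(rows=[[[0.012, -0.0125, -0.005], [0, 0, 0], 0], [[0.0237, -0.0249, -0.006], [0, 0, 0], 0], [[0.0237, -0.0249, -0.006], [0, 0, 0], 0], [[0.0237, -0.0249, -0.006], [0, 0, 0], 0], [[0.0237, -0.0249, -0.006], [0, 0, 0], 0], [[0.0237, -0.0249, -0.006], [0, 0, 0], 0], [[0.0237, -0.0249, -0.006], [0, 0, 0], 0], [[0.0237, -0.0249, -0.006], [0, 0, 0], 0], [[0.0237, -0.0249, -0.006], [0, 0, 0], 0], [[0.0237, -0.0249, -0.006], [0, 0, 0], 0], [[0.0237, -0.0249, -0.006], [0, 0, 0], 0], [[0.0237, -0.0249, -0.006], [0, 0, 0], 0]])

```text
t: 1.1
ee_pos: [395.6, -176.8, 294.0]
orientation: [-3.056, -0.728, -0.0]
ft_force: [0.4, 0.1, -0.3]
width: 88.0
```

carry_out(rows=[[[0.0237, -0.0249, -0.003], [0, 0, 0], 0], [[0.0237, -0.0249, -0.003], [0, 0, 0], 0], [[0.0237, -0.0249, -0.003], [0, 0, 0], 0], [[0.0237, -0.0249, 0], [0, 0, 0], 0], [[0.0237, -0.0249, 0], [0, 0, 0], 0], [[0.0237, -0.0249, 0], [0, 0, 0], 0], [[0.0237, -0.0249, 0], [0, 0, 0], 0], [[0.012, -0.0125, 0], [0, 0, 0], 0], [[0, 0, 0], [0, 0, 0], 0]])

```text
t: 1.85
ee_pos: [470.5, 71.0, 302.7]
orientation: [-3.054, -0.734, -0.0]
ft_force: [0.2, -0.3, -0.1]
width: 87.8
```

```bash
cat >> h.py <<'E'
def grasp_pose(x,y,h,bar_deg):  # face frame; tool y at bar_deg-90
    o,F=unitframe(); a=np.radians(bar_deg-90); yy=F[:,0]*np.cos(a)+F[:,1]*np.sin(a); z=-F[:,2]
    return o+F@np.array([x,y,h]),np.c_[np.cross(yy,z),yy,z]
def down_pose(p,ydeg):
    a=np.radians(ydeg); yy=np.array([np.cos(a),np.sin(a),0]); z=np.array([0,0,-1.]); return np.array(p,float),np.c_[np.cross(yy,z),yy,z]
def delta(p,Rt):
    s=readout.get_obs(); Rc=R.from_rotvec(s['orientation']).as_matrix()
    w=R.from_matrix(Rc.T@Rt).as_rotvec(); d=np.array(p)-s['ee_pos']
    print('t',round(s['t'],2),'q',s['qpos'].round(3),'F',s['ft_force'].round(1),'M',s['moment'].round(2),'w',round(s['width'],1))
    print('rot',w.round(4),np.degrees(np.linalg.norm(w)).round(2),' shift in current tool',(Rc.T@d).round(2),' in target tool',(Rt.T@d).round(2))
def local():
    s=readout.get_obs(); o,F=unitframe(); Rc=R.from_rotvec(s['orientation']).as_matrix(); y=F.T@Rc[:,1]; z=F.T@Rc[:,2]
    print('local pos',(F.T@(s['ee_pos']-o)).round(2),'bar ang',(np.degrees(np.arctan2(y[1],y[0]))+90).round(2),'z',z.round(3),'F loc',(F.T@s['ft_force']).round(1),'M loc',(F.T@s['moment']).round(2))
E
python3 -c "
from h import *
delta(*grasp_pose(-2,-1,100,61))"
```

```text
t 1.85 q [1.240e-01 1.050e-01 1.865e+00 1.000e-03 1.171e+00 1.223e+00] F [ 0.2 -0.3 -0.1] M [-0.01  0.03  0.01] w 87.8
rot [0.0993 0.5226 0.619 ] 46.76  shift in current tool [ 107.33 -118.26   66.69]  in target tool [ -23.39 -136.84  103.34]
```

carry_out(rows=[[[0, 0, 0], [0.0124, 0.0653, 0.0774], 0], [[0, 0, 0], [0.0124, 0.0653, 0.0774], 0], [[0, 0, 0], [0.0124, 0.0653, 0.0774], 0], [[0, 0, 0], [0.0124, 0.0653, 0.0774], 0], [[0, 0, 0], [0.0124, 0.0653, 0.0774], 0], [[0, 0, 0], [0.0124, 0.0653, 0.0774], 0], [[0, 0, 0], [0.0124, 0.0653, 0.0774], 0], [[0, 0, 0], [0.0124, 0.0653, 0.0774], 0], [[0, 0, 0], [0, 0, 0], 0]])

```text
t: 2.6
ee_pos: [467.2, 67.1, 300.9]
orientation: [-2.836, 0.242, -0.693]
ft_force: [-0.8, 0.9, -0.6]
width: 87.6
```

carry_out(rows=[[[-0.0029, -0.0171, 0.0129], [0, 0, 0], 0], [[-0.0029, -0.0171, 0.0129], [0, 0, 0], 0], [[-0.0029, -0.0171, 0.0129], [0, 0, 0], 0], [[-0.0029, -0.0171, 0.0129], [0, 0, 0], 0], [[-0.0029, -0.0171, 0.0129], [0, 0, 0], 0], [[-0.0029, -0.0171, 0.0129], [0, 0, 0], 0], [[-0.0029, -0.0171, 0.0129], [0, 0, 0], 0], [[-0.0029, -0.0171, 0.0129], [0, 0, 0], 0], [[0, 0, 0], [0, 0, 0], 0], [[0, 0, 0], [0, 0, 0], 0]])

```text
t: 3.43
ee_pos: [512.9, 221.8, 235.5]
orientation: [-2.839, 0.231, -0.692]
ft_force: [-0.0, -0.7, 0.4]
width: 88.2
```

```bash
python3 - <<'E'
from h import *
local(); delta(*grasp_pose(-2,-1,100,61))
for n,(x0,y0) in {'top':(70,180),'scene':(345,215)}.items():
    im=cv2.cvtColor(imaging.get_image(n),cv2.COLOR_RGB2BGR); cv2.imwrite(f'pics/{n}1.png',im)
    cv2.imwrite(f'pics/{n}1c.png',cv2.resize(im[y0:y0+115,x0:x0+150],None,fx=5,fy=5,interpolation=cv2.INTER_CUBIC))
E
```

```text
local pos [ 1.35 -1.85 99.84] bar ang 61.02 z [ 0.003 -0.003 -1.   ] F loc [ 0.6 -0.   0.5] M loc [-0.23  0.02  0.  ]
t 3.43 q [ 0.405  0.138  2.115 -0.091  0.371  2.215] F [-0.  -0.7  0.4] M [-0.06  0.22  0.01] w 88.2
rot [0.0039 0.0016 0.0004] 0.24  shift in current tool [-0.88 -3.35 -0.17]  in target tool [-0.88 -3.35 -0.16]
```

View pics/top1c.png

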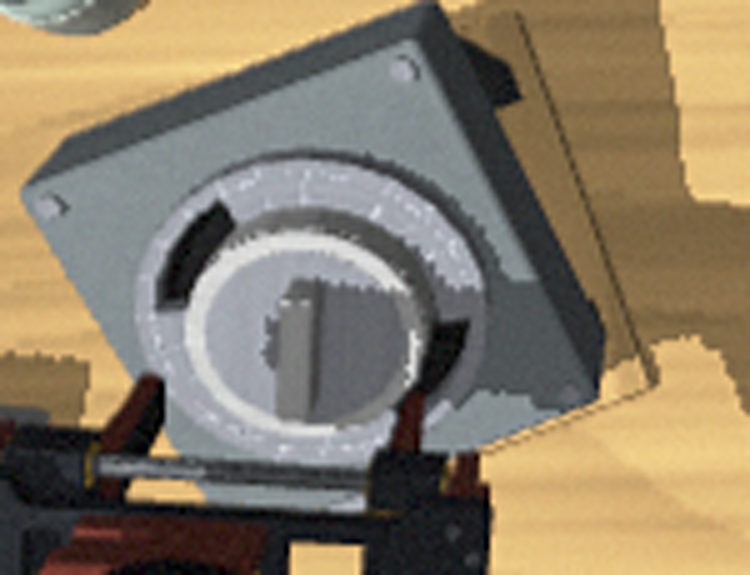

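View pics/scene1c.png

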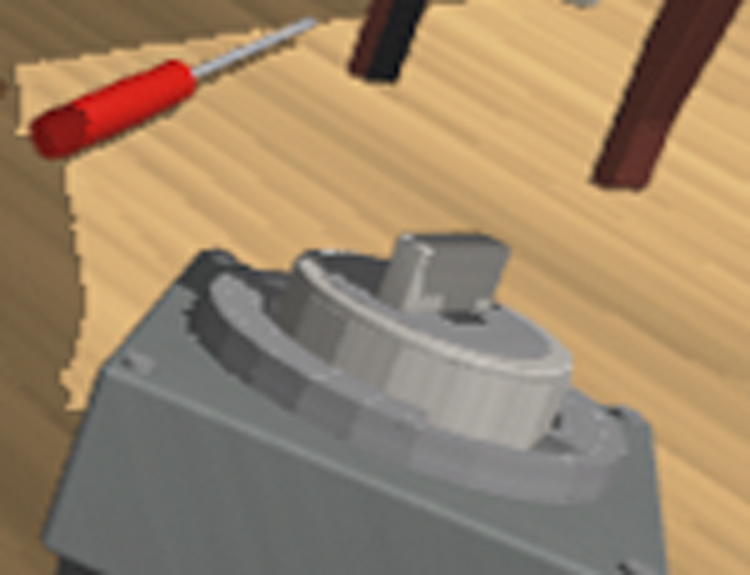

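```bash
python3 - <<'E'
from h import *
o,F=unitframe()
bt=[(x/5+70-.4,y/5+180-.4) for x,y in [(281,297),(317,297),(275,418),(310,419)]]
X=(onplane('top',bt,o+61*F[:,2],F[:,2])-o)@F; print(X.round(1),X.mean(0))
d=X[:2].mean(0)-X[2:].mean(0);print(np.linalg.norm(d),np.degrees(np.arctan2(d[1],d[0])))
s=readout.get_obs();Rc=R.from_rotvec(s['orientation']).as_matrix()
for sg in (44,57,-44,-57):
    for n,(x0,y0) in {'top':(70,180),'scene':(345,215)}.items():
        print(sg,n,((proj(n,s['ee_pos']+sg*Rc[:,1])[0]+.4-[x0,y0])*5).round(0))
E
```

```text
[[  7.2  28.3  61. ]
 [ 19.9  22.8  61. ]
 [-19.7 -20.   61. ]
 [ -7.4 -26.1  61. ]] [-2.62490557e-03  1.27032794e+00  6.10000000e+01]
55.63094082545011 60.87152315748935
44 top [402. 416.]
44 scene [385.  84.]
57 top [436. 418.]
57 scene [356.  71.]
-44 top [166. 399.]
-44 scene [607. 184.]
-57 top [130. 396.]
-57 scene [644. 200.]
```

carry_out(rows=[[[0.0014, -0.0023, 0.004], [0.0039, 0.0016, 0], 0], [[0, 0, 0.008], [0, 0, 0], 0], [[0, 0, 0.008], [0, 0, 0], 0], [[0, 0, 0.008], [0, 0, 0], 0], [[0, 0, 0.008], [0, 0, 0], 0], [[0, 0, 0.007], [0, 0, 0], 0], [[0, 0, 0.005], [0, 0, 0], 0], [[0, 0, 0.004], [0, 0, 0], 0], [[0, 0, 0.003], [0, 0, 0], 0], [[0, 0, 0.002], [0, 0, 0], 0], [[0, 0, 0], [0, 0, 0], 0], [[0, 0, 0], [0, 0, 0], 0]])

```text
t: 4.53
ee_pos: [541.7, 233.2, 188.1]
orientation: [-2.832, 0.235, -0.697]
ft_force: [0.8, 0.1, -0.3]
width: 87.9
```

```bash
python3 - <<'E'
from h import *
local(); delta(*grasp_pose(0,.5,38,61))
for n,(x0,y0) in {'top':(70,180),'scene':(345,215)}.items():
    im=cv2.cvtColor(imaging.get_image(n),cv2.COLOR_RGB2BGR); cv2.imwrite(f'pics/{n}2.png',im)
    cv2.imwrite(f'pics/{n}2c.png',cv2.resize(im[y0:y0+115,x0:x0+150],None,fx=5,fy=5,interpolation=cv2.INTER_CUBIC))
E
```

```text
local pos [ 0.29  1.18 43.34] bar ang 60.83 z [-0.     0.003 -1.   ] F loc [ 0.1  0.6 -0.6] M loc [-0.2   0.03 -0.08]
t 4.53 q [ 0.402  0.268  2.095 -0.115  0.255  2.241] F [ 0.8  0.1 -0.3] M [-0.01  0.21 -0.05] w 87.9
rot [-0.0014 -0.0025 -0.003 ] 0.24  shift in current tool [-0.75  0.08  5.34]  in target tool [-0.74  0.07  5.34]
```

View pics/top2c.png

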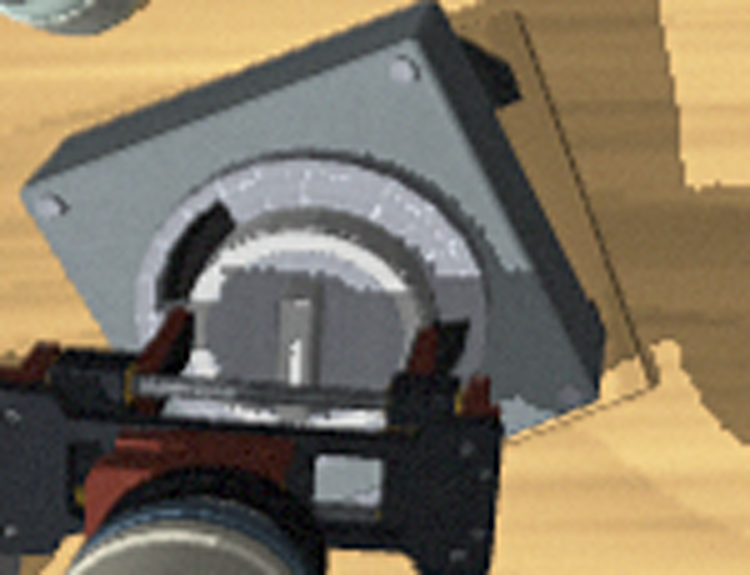

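View pics/scene2c.png

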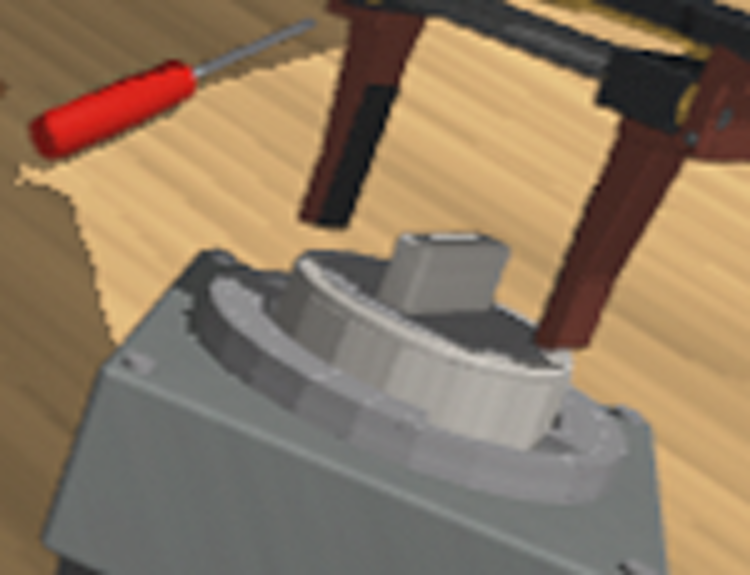

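carry_out(rows=[[[-0.0007, 0, 0.002], [0, 0, 0], 0], [[0, 0, 0.002], [0, 0, 0], 0], [[0, 0, 0.001], [0, 0, 0], 0], [[0, 0, 0], [0, 0, 0], 0], [[0, 0, 0], [0, 0, 0], 0.5], [[0, 0, 0], [0, 0, 0], 0.7], [[0, 0, 0], [0, 0, 0], 0.7], [[0, 0, 0], [0, 0, 0], 0.7]])

```text
t: 5.3
ee_pos: [543.4, 234.1, 183.5]
orientation: [-2.832, 0.235, -0.697]
ft_force: [0.4, -0.3, 0.3]
width: 64.6
```

```bash
python3 - <<'E'
from h import *
local(); delta(*grasp_pose(0,.5,38,61))
E
```

```text
local pos [-2.000e-02  5.800e-01  3.833e+01] bar ang 60.82 z [ 0.     0.003 -1.   ] F loc [0.4 0.4 0.1] M loc [-0.15  0.05 -0.01]
t 5.3 q [ 0.402  0.279  2.094 -0.121  0.244  2.248] F [ 0.4 -0.3  0.3] M [-0.01  0.16  0.02] w 64.6
rot [-0.0014 -0.0025 -0.0031] 0.24  shift in current tool [-0.06  0.06  0.33]  in target tool [-0.06  0.06  0.33]
```

No contact yet and h is 38.3. Closing slowly.

carry_out(rows=[[[0, 0, 0], [0, 0, 0], 1], [[0, 0, 0], [0, 0, 0], 1], [[0, 0, 0], [0, 0, 0], 1], [[0, 0, 0], [0, 0, 0], 1], [[0, 0, 0], [0, 0, 0], 1], [[0, 0, 0], [0, 0, 0], 1], [[0, 0, 0], [0, 0, 0], 1], [[0, 0, 0], [0, 0, 0], 1], [[0, 0, 0], [0, 0, 0], 1], [[0, 0, 0], [0, 0, 0], 1], [[0, 0, 0], [0, 0, 0], 1], [[0, 0, 0], [0, 0, 0], 1]])

```text
t: 6.3
ee_pos: [543.4, 234.1, 183.4]
orientation: [-2.832, 0.235, -0.697]
ft_force: [-1.1, 1.4, 0.7]
width: 13.9
```

```bash
python3 - <<'E'
from h import *
local(); delta(*grasp_pose(0,.5,38,61))
E
```

```text
local pos [-0.05  0.49 38.28] bar ang 60.82 z [ 0.     0.003 -1.   ] F loc [-1.7 -0.1  0.8] M loc [-0.26  0.15 -0.06]
t 6.3 q [ 0.402  0.279  2.094 -0.121  0.244  2.248] F [-1.1  1.4  0.7] M [0.07 0.3  0.02] w 13.9
rot [-0.0013 -0.0023 -0.0031] 0.23  shift in current tool [0.04 0.04 0.28]  in target tool [0.04 0.03 0.28]
```

carry_out(rows=[[[0, 0, 0], [0, 0, -0.03], 1], [[0, 0, 0], [0, 0, -0.06], 1], [[0, 0, 0], [0, 0, -0.06], 1], [[0, 0, 0], [0, 0, -0.06], 1], [[0, 0, 0], [0, 0, -0.06], 1], [[0, 0, 0], [0, 0, -0.06], 1], [[0, 0, 0], [0, 0, 0], 1], [[0, 0, 0], [0, 0, 0], 1]])

```text
t: 6.97
ee_pos: [543.1, 233.9, 183.2]
orientation: [-2.901, -0.237, -0.756]
ft_force: [-1.6, -1.1, 1.1]
width: 13.8
```

```bash
python3 - <<'E'
from h import *
local(); delta(*grasp_pose(0,.5,38,61))
E
```

```text
local pos [ 0.07  0.16 38.27] bar ang 79.64 z [ 0.     0.002 -1.   ] F loc [ 0.5 -1.1  1.8] M loc [-0.38  0.09  0.11]
t 6.97 q [ 0.402  0.279  2.094 -0.121  0.245  1.919] F [-1.6 -1.1  1.1] M [-0.11  0.37  0.14] w 13.8
rot [-0.0005 -0.002   0.3254] 18.64  shift in current tool [ 0.32 -0.13  0.27]  in target tool [ 0.27 -0.23  0.27]
```

Turning freely. On to about 118°.

carry_out(rows=[[[0, 0, 0], [0, 0, -0.06], 1], [[0, 0, 0], [0, 0, -0.08], 1], [[0, 0, 0], [0, 0, -0.08], 1], [[0, 0, 0], [0, 0, -0.08], 1], [[0, 0, 0], [0, 0, -0.08], 1], [[0, 0, 0], [0, 0, -0.08], 1], [[0, 0, 0], [0, 0, -0.08], 1], [[0, 0, 0], [0, 0, -0.08], 1], [[0, 0, 0], [0, 0, -0.05], 1], [[0, 0, 0], [0, 0, 0], 1], [[0, 0, 0], [0, 0, 0], 1]])

```text
t: 7.88
ee_pos: [542.3, 234.8, 183.0]
orientation: [2.744, 1.212, 0.804]
ft_force: [-7.5, 5.7, 1.4]
width: 13.8
```

```bash
python3 - <<'E'
from h import *
local(); delta(*grasp_pose(0,.5,38,127))
E
```

```text
local pos [-1.03 -0.42 38.34] bar ang 117.95 z [-0.001  0.001 -1.   ] F loc [-7.9 -3.8  3.8] M loc [-0.72  1.66 -0.39]
t 7.88 q [ 0.404  0.279  2.095 -0.119  0.245  1.25 ] F [-7.5  5.7  1.4] M [1.29 1.23 0.49] w 13.8
rot [-0.0002 -0.0017 -0.1579] 9.05  shift in current tool [0.33 1.34 0.34]  in target tool [0.12 1.38 0.34]
```

carry_out(rows=[[[0, -0.0009, 0], [0, 0, 0], 1], [[0, -0.0009, 0], [0, 0, 0], 1], [[0, 0, 0], [0, 0, -0.05], 1], [[0, 0, 0], [0, 0, -0.05], 1], [[0, 0, 0], [0, 0, -0.05], 1], [[0, 0, 0], [0, 0, 0], 1], [[0, 0, 0], [0, 0, 0], 1]])

```text
t: 8.47
ee_pos: [542.4, 235.4, 183.2]
orientation: [2.611, 1.397, 0.79]
ft_force: [-1.7, 0.3, 2.1]
width: 14.0
```

```bash
python3 - <<'E'
from h import *
local(); delta(*grasp_pose(-1.5,-.5,38,127))
for n,(x0,y0) in {'top':(70,180),'scene':(345,215)}.items():
    im=cv2.cvtColor(imaging.get_image(n),cv2.COLOR_RGB2BGR); cv2.imwrite(f'pics/{n}3.png',im)
    cv2.imwrite(f'pics/{n}3c.png',cv2.resize(im[y0:y0+115,x0:x0+150],None,fx=5,fy=5,interpolation=cv2.INTER_CUBIC))
E
```

```text
local pos [-1.59 -0.06 38.33] bar ang 126.59 z [ 0.     0.003 -1.   ] F loc [-0.9 -0.3  2.5] M loc [-0.22  0.29 -0.07]
t 8.47 q [ 0.406  0.279  2.095 -0.13   0.243  1.112] F [-1.7  0.3  2.1] M [0.2  0.3  0.08] w 14.0
rot [ 0.0019 -0.0025 -0.0072] 0.45  shift in current tool [-0.41 -0.19  0.33]  in target tool [-0.41 -0.2   0.33]
```

View pics/top3c.png

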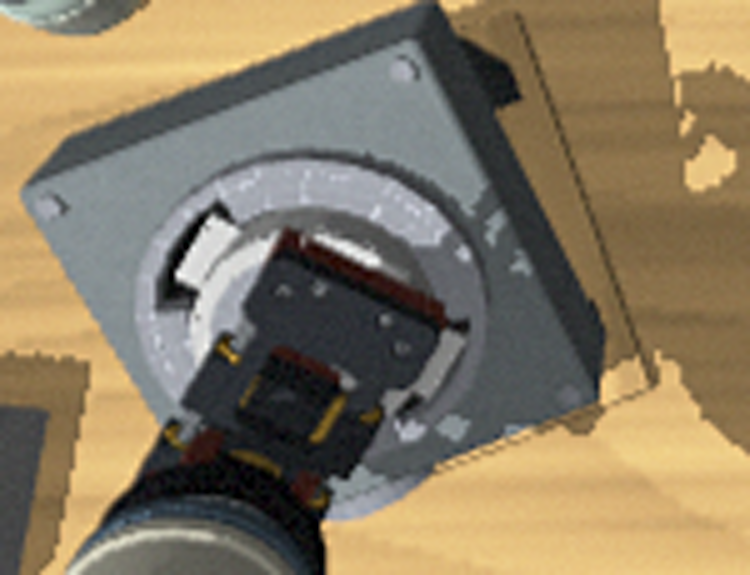

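View pics/scene3c.png

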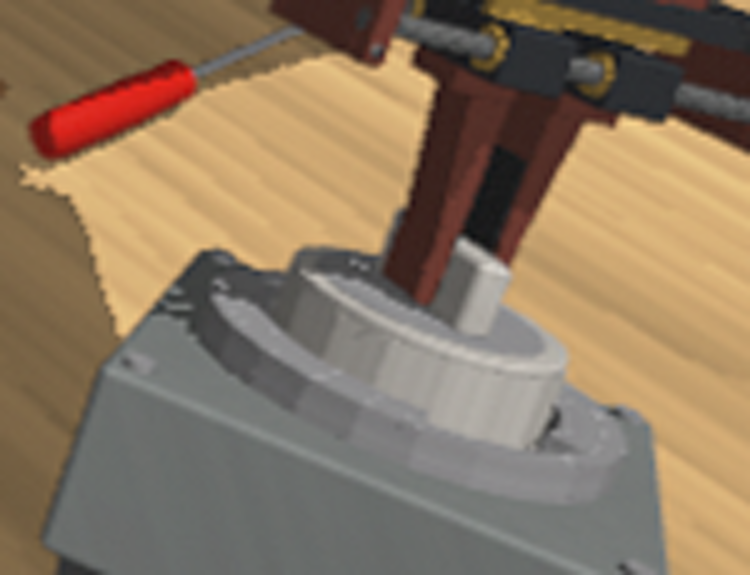

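carry_out(rows=[[[0, 0, 0], [0, 0, -0.035], 1], [[0, 0, 0], [0, 0, -0.035], 1], [[0, 0, 0], [0, 0, -0.035], 1], [[0, 0, 0], [0, 0, 0], 1]])

```text
t: 8.9
ee_pos: [542.4, 235.5, 183.2]
orientation: [2.512, 1.522, 0.776]
ft_force: [-1.5, -0.7, 1.9]
width: 13.7
```

```bash
python3 -c "
from h import *
local()"
```

```text
local pos [-1.69 -0.04 38.3 ] bar ang 132.73 z [-0.     0.003 -1.   ] F loc [ 0.2 -0.5  2.4] M loc [-0.24  0.29 -0.01]
```

carry_out(rows=[[[0, 0, 0], [0, 0, -0.035], 1], [[0, 0, 0], [0, 0, 0], 1]])

```text
t: 9.07
ee_pos: [542.2, 235.4, 183.1]
orientation: [2.479, 1.56, 0.771]
ft_force: [-2.1, -0.1, 2.1]
width: 13.8
```

```bash
python3 -c "
from h import *
local()"
```

```text
local pos [-1.66 -0.21 38.3 ] bar ang 134.67 z [-0.     0.003 -1.   ] F loc [-0.6 -0.7  2.8] M loc [-0.25  0.5  -0.13]
```

carry_out(rows=[[[0, 0, 0], [0, 0, -0.035], 1], [[0, 0, 0], [0, 0, 0], 1]])

```text
t: 9.23
ee_pos: [542.2, 235.4, 183.0]
orientation: [2.446, 1.598, 0.766]
ft_force: [-1.7, 1.4, 1.9]
width: 13.8
```

```bash
python3 -c "
from h import *
local()"
```

```text
local pos [-1.64 -0.27 38.29] bar ang 136.6 z [-0.     0.003 -1.   ] F loc [-1.9 -0.   2.2] M loc [-0.19  0.36 -0.67]
```

The stop shows up at about 136°, so the slot middle is near 127°. Turning back and lifting.

carry_out(rows=[[[0, 0, 0], [0, 0, 0.055], 1], [[0, 0, 0], [0, 0, 0.055], 1], [[0, 0, 0], [0, 0, 0.055], 1], [[0, 0, 0], [0, 0, 0], 1], [[0, 0, -0.002], [0, 0, 0], 1], [[0, 0, -0.002], [0, 0, 0], 1], [[0, 0, -0.002], [0, 0, 0], 1], [[0, 0, 0], [0, 0, 0], 1]])

```text
t: 9.9
ee_pos: [539.0, 234.1, 188.1]
orientation: [2.601, 1.412, 0.787]
ft_force: [0.3, 1.1, -3.0]
width: 14.0
```

```bash
python3 -c "
from h import *
local()"
```

```text
local pos [-1.51 -0.74 44.43] bar ang 127.3 z [ 0.     0.002 -1.   ] F loc [-0.9 -1.  -2.9] M loc [-0.49  0.02  0.03]
```

carry_out(rows=[[[0, 0, -0.003], [0, 0, 0], 1], [[0, 0, -0.003], [0, 0, 0], 1], [[0, 0, -0.003], [0, 0, 0], 1], [[0, 0, -0.004], [0, 0, 0], 1], [[0, 0, -0.005], [0, 0, 0], 1], [[0, 0, -0.006], [0, 0, 0], 1], [[0, 0, -0.008], [0, 0, 0], 1], [[0, 0, -0.01], [0, 0, 0], 1], [[0, 0, -0.01], [0, 0, 0], 1], [[0, 0, -0.01], [0, 0, 0], 1], [[0, 0, -0.01], [0, 0, 0], 1], [[0, 0, 0], [0, 0, 0], 1]])

```text
t: 10.9
ee_pos: [505.2, 222.2, 252.8]
orientation: [2.599, 1.411, 0.792]
ft_force: [0.0, -0.8, -2.8]
width: 13.6
```

```bash
python3 - <<'E'
from h import *
local(); delta(*down_pose((500,150,300),-80.3))
for n,(x0,y0) in {'top':(70,180),'scene':(345,215)}.items():
    im=cv2.cvtColor(imaging.get_image(n),cv2.COLOR_RGB2BGR); cv2.imwrite(f'pics/{n}4.png',im)
    cv2.imwrite(f'pics/{n}4c.png',cv2.resize(im[y0:y0+115,x0:x0+150],None,fx=5,fy=5,interpolation=cv2.INTER_CUBIC))
E
```

```text
local pos [ -1.68   0.61 118.33] bar ang 127.28 z [-0.     0.006 -1.   ] F loc [ 0.7 -1.6 -2.3] M loc [-0.5   0.01 -0.01]
t 10.9 q [ 0.412  0.097  2.117 -0.088  0.401  1.06 ] F [ 0.  -0.8 -2.8] M [-0.16  0.47 -0.01] w 13.6
rot [ 0.1282 -0.5291  0.8055] 55.7  shift in current tool [-41.24  51.82 -55.55]  in target tool [-17.32  70.3  -47.22]
```

View pics/scene4.png

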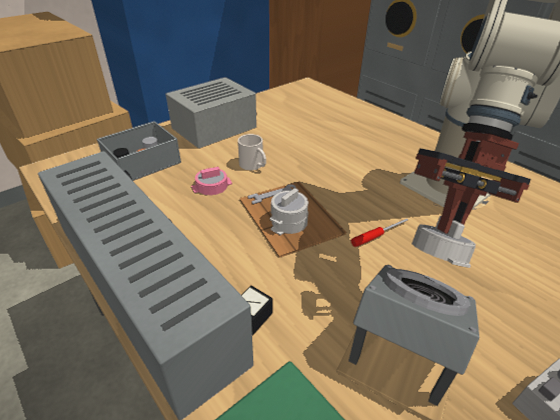

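carry_out(rows=[[[-0.005, 0.006, -0.007], [0, 0, 0], 1], [[-0.009, 0.0115, -0.012], [0, 0, 0], 1], [[-0.009, 0.0115, -0.012], [0, 0, 0], 1], [[-0.009, 0.0115, -0.012], [0, 0, 0], 1], [[-0.009, 0.0115, -0.012], [0, 0, 0], 1], [[0, 0, 0], [0, 0, 0], 1]])

```text
t: 11.5
ee_pos: [501.4, 148.6, 298.9]
orientation: [2.6, 1.409, 0.79]
ft_force: [1.1, 0.2, -3.6]
width: 13.8
```

carry_out(rows=[[[0, 0, 0], [0.0107, -0.0441, 0.0671], 1], [[0, 0, 0], [0.0107, -0.0441, 0.0671], 1], [[0, 0, 0], [0.0107, -0.0441, 0.0671], 1], [[0, 0, 0], [0.0107, -0.0441, 0.0671], 1], [[0, 0, 0], [0.0107, -0.0441, 0.0671], 1], [[0, 0, 0], [0.0107, -0.0441, 0.0671], 1], [[0, 0, 0], [0.0107, -0.0441, 0.0671], 1], [[0, 0, 0], [0.0107, -0.0441, 0.0671], 1], [[0, 0, 0], [0.0107, -0.0441, 0.0671], 1], [[0, 0, 0], [0.0107, -0.0441, 0.0671], 1], [[0, 0, 0], [0.0107, -0.0441, 0.0671], 1], [[0, 0, 0], [0.0107, -0.0441, 0.0671], 1]])

```text
t: 12.5
ee_pos: [501.0, 150.7, 296.5]
orientation: [3.129, 0.261, -0.008]
ft_force: [0.1, -0.1, -3.0]
width: 14.0
```

carry_out(rows=[[[0, 0, 0], [0, 0, 0], 1], [[0, 0, 0], [0, 0, 0], 1]])

```text
t: 12.67
ee_pos: [501.2, 150.4, 296.3]
orientation: [3.128, 0.268, -0.004]
ft_force: [-0.2, 0.1, -4.1]
width: 13.7
```

```bash
python3 - <<'E'
from h import *
delta(*down_pose((506,-179,200),-80.3))
E
```

```text
t 12.67 q [ 2.690e-01  1.910e-01  1.777e+00 -1.000e-03  1.176e+00  1.670e+00] F [-0.2  0.1 -4.1] M [0.02 0.02 0.  ] w 13.7
rot [0.0015 0.0029 0.0018] 0.21  shift in current tool [-51.08 325.24  96.96]  in target tool [-50.77 325.47  96.34]
```

carry_out(rows=[[[-0.002, 0.0135, 0.003], [0.0015, 0.0029, 0.0018], 1], [[-0.0042, 0.027, 0.008], [0, 0, 0], 1], [[-0.0042, 0.027, 0.008], [0, 0, 0], 1], [[-0.0042, 0.027, 0.008], [0, 0, 0], 1], [[-0.0042, 0.027, 0.008], [0, 0, 0], 1], [[-0.0042, 0.027, 0.008], [0, 0, 0], 1], [[-0.0042, 0.027, 0.008], [0, 0, 0], 1], [[-0.0042, 0.027, 0.008], [0, 0, 0], 1], [[-0.0042, 0.027, 0.008], [0, 0, 0], 1], [[-0.0042, 0.027, 0.008], [0, 0, 0], 1], [[-0.0042, 0.027, 0.008], [0, 0, 0], 1], [[-0.0042, 0.027, 0.008], [0, 0, 0], 1]])

```text
t: 13.67
ee_pos: [504.6, -165.0, 205.7]
orientation: [3.13, 0.267, 0.001]
ft_force: [0.0, -0.2, -2.9]
width: 13.9
```

carry_out(rows=[[[-0.002, 0.0135, 0.004], [0, 0, 0], 1], [[0, 0, 0.006], [0, 0, 0], 1], [[0, 0, 0.006], [0, 0, 0], 1], [[0, 0, 0.006], [0, 0, 0], 1], [[0, 0, 0.006], [0, 0, 0], 1], [[0, 0, 0], [0, 0, 0], 1], [[0, 0, 0], [0, 0, 0], 1]])

```text
t: 14.25
ee_pos: [505.1, -176.6, 177.9]
orientation: [-3.129, -0.265, 0.002]
ft_force: [0.4, 0.3, -3.4]
width: 13.5
```

```bash
python3 - <<'E'
from h import *
delta(*down_pose((506,-179,117),-80.3)); print(readout.get_obs()['ee_pos'])
for n,(x0,y0) in {'top':(260,205),'scene':(225,110)}.items():
    im=cv2.cvtColor(imaging.get_image(n),cv2.COLOR_RGB2BGR); cv2.imwrite(f'pics/{n}5.png',im)
    cv2.imwrite(f'pics/{n}5c.png',cv2.resize(im[y0:y0+115,x0:x0+130] if n=='top' else im[y0:y0+145,x0:x0+130],None,fx=5 if n=='top' else 4,fy=5 if n=='top' else 4,interpolation=cv2.INTER_CUBIC))
E
```

```text
t 14.25 q [-3.590e-01  3.530e-01  1.863e+00  1.000e-03  9.270e-01  1.042e+00] F [ 0.4  0.3 -3.4] M [ 0.05 -0.03  0.04] w 13.5
rot [-0.0012  0.0009 -0.0002] 0.09  shift in current tool [ 0.5   2.58 60.87]  in target tool [ 0.44  2.5  60.87]
[ 505.14099369 -176.60851336  177.87422757]
```

View pics/top5c.png

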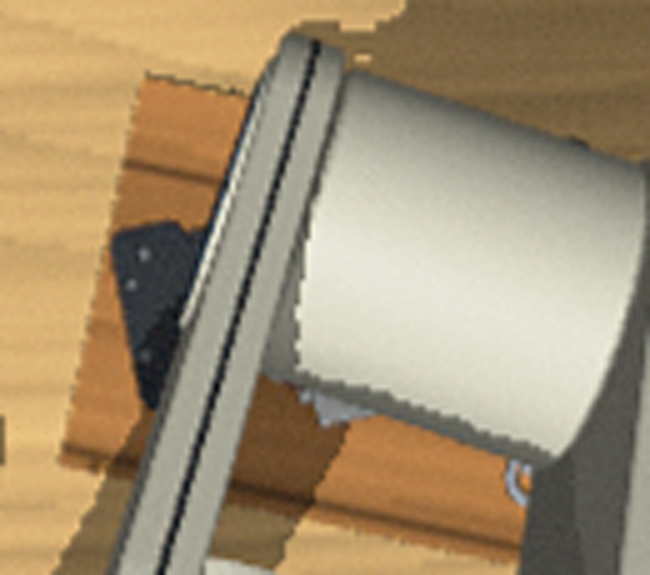

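View pics/scene5c.png

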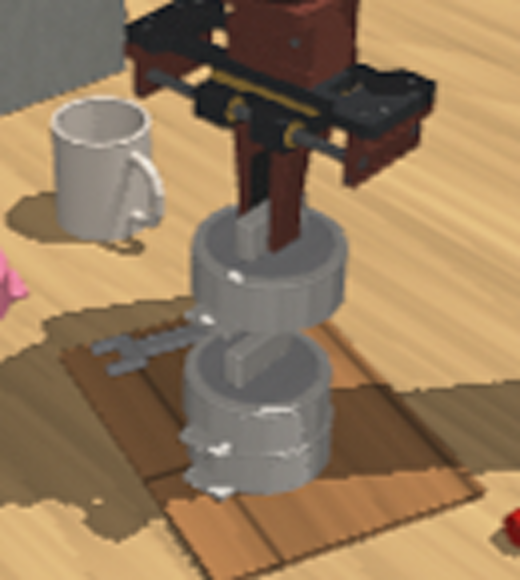

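```bash
cat > ov2.py <<'E'
from h import *
def ov(fn,out,items,x0,y0,w,h,k,n='scene'):
    im=cv2.resize(cv2.imread(fn)[y0:y0+h,x0:x0+w],None,fx=k,fy=k,interpolation=cv2.INTER_CUBIC)
    t=np.radians(np.arange(0,360,3))
    for (x,y,z,ang) in items: # z lower edge
        def dr(X,col): cv2.polylines(im,[((proj(n,X)+.5-[x0,y0])*k-.5).round().astype(int)],True,col,1)
        for hh,col in ((35,(0,255,0)),(0,(0,0,255))): dr(np.c_[x+48*np.cos(t),y+48*np.sin(t),np.full(len(t),z+hh)],col)
        a=np.radians(ang); Q=np.array([[np.cos(a),np.sin(a)],[-np.sin(a),np.cos(a)]])
        for hh in (61,35):
            B=np.array([[28,7],[28,-7],[-28,-7],[-28,7]])@Q; dr(np.c_[B+[x,y],np.full(4,z+hh)],(255,0,0))
        for s in (1,-1):
            B=s*np.array([[46,17],[60,17],[60,-17],[46,-17]])@Q; dr(np.c_[B+[x,y],np.full(4,z+6)],(0,255,255))
    cv2.imwrite(out,im)
E
python3 - <<'E'
from ov2 import *
ov('pics/scene5.png','pics/p5.png',[(505.1,-176.6,177.9-38.3,9.7),(506,-179,44,9.7),(506,-179,9,9.7)],262,155,60,85,7)
E
```

```text
(no output)
```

View pics/p5.png

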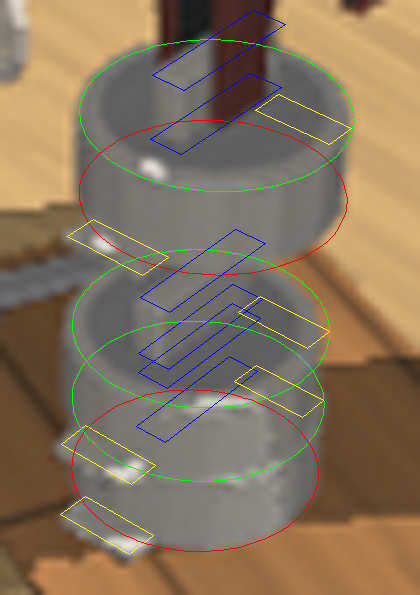

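```bash
python3 - <<'E'
from ov2 import *
ov('pics/scene0.png','pics/p0.png',[(506,-179,44,9.7),(506,-179,9,9.7)],262,180,60,60,9)
ov('pics/top0.png','pics/p0t.png',[(506,-179,44,9.7),(506,-179,9,9.7)],290,225,66,66,9,'top')
a=cv2.imread('pics/p0.png');b=cv2.resize(cv2.imread('pics/p0t.png'),(594,594))[:540]
cv2.imwrite('pics/p00.png',a);cv2.imwrite('pics/p01.png',b)
E
```

```text
(no output)
```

View pics/p00.png

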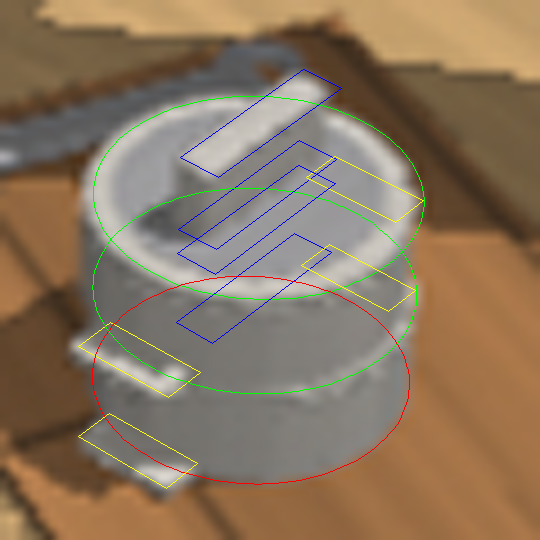

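View pics/p01.png

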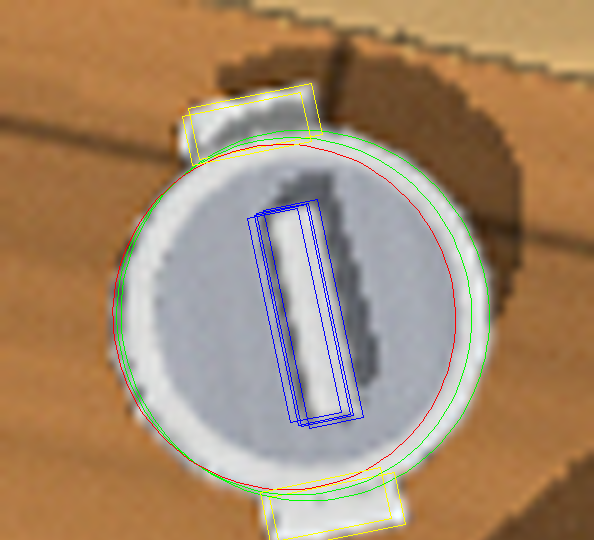

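```bash
python3 - <<'E'
from h import *
p=np.array([506,-179,79.])
J=np.array([proj('scene',p+d)[0]-proj('scene',p)[0] for d in ([1,0,0],[0,1,0])]).T; print(J)
Ji=np.linalg.inv(J); print('pile shift obs', Ji@np.array([-10/9,-2/9]))
p=np.array([505,-177,175.]); J=np.array([proj('scene',p+d)[0]-proj('scene',p)[0] for d in ([1,0,0],[0,1,0])]).T
print('held shift obs',np.linalg.inv(J)@np.array([-5/7,-0/7]))
E
```

```text
[[-0.28705995  0.25359808]
 [ 0.14823273  0.18264327]]
pile shift obs [ 1.62830531 -2.53822847]
held shift obs [ 1.3640949  -1.10091334]
```

carry_out(rows=[[[0.0005, 0.0034, 0], [0, 0, 0], 1], [[0, 0, 0.004], [0, 0, 0], 1], [[0, 0, 0.006], [0, 0, 0], 1], [[0, 0, 0.006], [0, 0, 0], 1], [[0, 0, 0.006], [0, 0, 0], 1], [[0, 0, 0.006], [0, 0, 0], 1], [[0, 0, 0.006], [0, 0, 0], 1], [[0, 0, 0.005], [0, 0, 0], 1], [[0, 0, 0.005], [0, 0, 0], 1], [[0, 0, 0.003], [0, 0, 0], 1], [[0, 0, 0.002], [0, 0, 0], 1], [[0, 0, 0], [0, 0, 0], 1]])

```text
t: 15.35
ee_pos: [506.1, -180.7, 128.8]
orientation: [-3.13, -0.263, 0.001]
ft_force: [0.3, 0.3, -3.9]
width: 13.8
```

carry_out(rows=[[[0, 0, 0], [0, 0, 0], 1]])

```text
t: 15.43
ee_pos: [506.4, -180.8, 129.2]
orientation: [-3.13, -0.263, 0.0]
ft_force: [0.4, 0.2, -3.5]
width: 13.9
```

```bash
python3 - <<'E'
from ov2 import *
s=readout.get_obs(); print(s['ee_pos'])
delta(*down_pose((506.2,-179.8,117.3),-80.3))
for n,(x0,y0) in {'top':(260,205),'scene':(225,110)}.items():
    im=cv2.cvtColor(imaging.get_image(n),cv2.COLOR_RGB2BGR); cv2.imwrite(f'pics/{n}6.png',im)
cv2.imwrite('pics/s6c.png',cv2.resize(cv2.imread('pics/scene6.png')[155:245,255:335],None,fx=6,fy=6,interpolation=cv2.INTER_CUBIC))
x,y,z=s['ee_pos']
ov('pics/scene6.png','pics/p6.png',[(x,y,z-38.3,9.7),(x,y,44,9.7),(x,y,9,9.7)],255,155,80,90,6)
E
```

```text
[ 506.36784875 -180.80907107  129.21671823]
t 15.43 q [-3.650e-01  4.280e-01  1.888e+00  1.000e-03  8.260e-01  1.037e+00] F [ 0.4  0.2 -3.5] M [ 0.02 -0.01  0.02] w 13.9
rot [-0.0008  0.0002 -0.0016] 0.1  shift in current tool [ 1.000e-02 -1.010e+00  1.192e+01]  in target tool [ 0.   -1.02 11.92]
```

View pics/s6c.png

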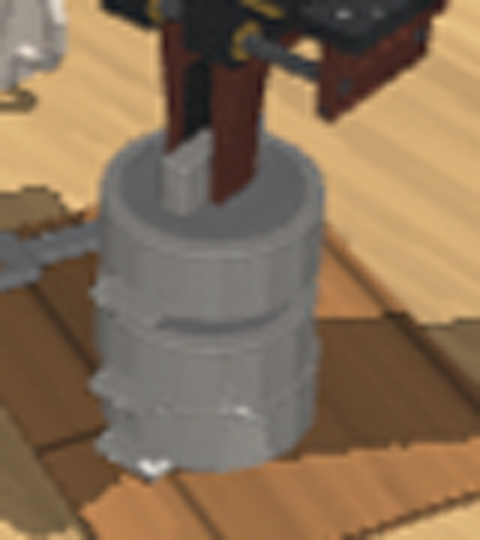

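View pics/p6.png

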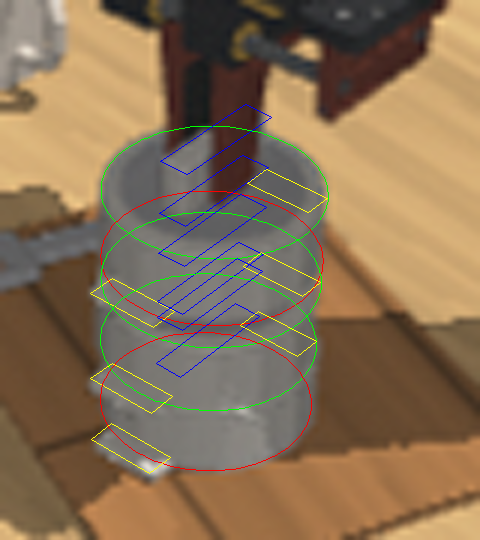

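Held and pile covers line up within about 1 mm in this view, with lug tips near column 91 for both. Lowering gently.

carry_out(rows=[[[0, 0, 0.003], [0, 0, 0], 1], [[0, 0, 0.003], [0, 0, 0], 1], [[0, 0, 0.002], [0, 0, 0], 1], [[0, 0, 0.001], [0, 0, 0], 1], [[0, 0, 0], [0, 0, 0], 1]])

```text
t: 15.95
ee_pos: [506.1, -180.7, 119.8]
orientation: [-3.129, -0.263, 0.001]
ft_force: [0.0, 0.8, -3.7]
width: 13.9
```

carry_out(rows=[[[0, 0, 0.001], [0, 0, 0], 1], [[0, 0, 0.0005], [0, 0, 0], 1], [[0, 0, 0.0005], [0, 0, 0], 1], [[0, 0, 0], [0, 0, 0], 1]])

```text
t: 16.28
ee_pos: [506.3, -180.8, 118.2]
orientation: [-3.13, -0.263, 0.0]
ft_force: [0.5, -0.6, -3.4]
width: 14.0
```

carry_out(rows=[[[0, 0, 0.0005], [0, 0, 0], 1], [[0, 0, 0], [0, 0, 0], 1]])

```text
t: 16.45
ee_pos: [506.3, -180.8, 117.7]
orientation: [-3.13, -0.263, 0.0]
ft_force: [0.4, 0.4, -4.1]
width: 13.9
```

carry_out(rows=[[[0, 0, 0.0005], [0, 0, 0], 1], [[0, 0, 0], [0, 0, 0], 1]])

```text
t: 16.62
ee_pos: [506.3, -180.8, 117.4]
orientation: [-3.13, -0.263, 0.0]
ft_force: [-0.9, -0.4, -1.2]
width: 13.9
```

carry_out(rows=[[[0, 0, 0.0005], [0, 0, 0], 1], [[0, 0, 0], [0, 0, 0], 1]])

```text
t: 16.78
ee_pos: [506.3, -180.9, 117.3]
orientation: [-3.13, -0.263, 0.0]
ft_force: [-3.6, 0.2, 4.7]
width: 13.6
```

carry_out(rows=[[[0, 0, -0.0003], [0, 0, 0], 1], [[0, 0, 0], [0, 0, 0], 1], [[0, 0, 0], [0, 0, 0], 1]])

```text
t: 17.03
ee_pos: [506.3, -180.8, 117.3]
orientation: [-3.13, -0.263, 0.0]
ft_force: [-2.6, 0.8, 4.9]
width: 13.8
```

```bash
python3 - <<'E'
from ov2 import *
s=readout.get_obs(); print(s['ee_pos'],s['ft_force'],s['moment'])
im=cv2.cvtColor(imaging.get_image('scene'),cv2.COLOR_RGB2BGR); cv2.imwrite('pics/scene7.png',im)
cv2.imwrite('pics/s7c.png',cv2.resize(im[155:245,255:335],None,fx=6,fy=6,interpolation=cv2.INTER_CUBIC))
E
```

```text
[ 506.32800082 -180.84613919  117.29896246] [-2.62776914  0.80738536  4.9231164 ] [0.11078223 0.26245837 0.00190738]
```

View pics/s7c.png

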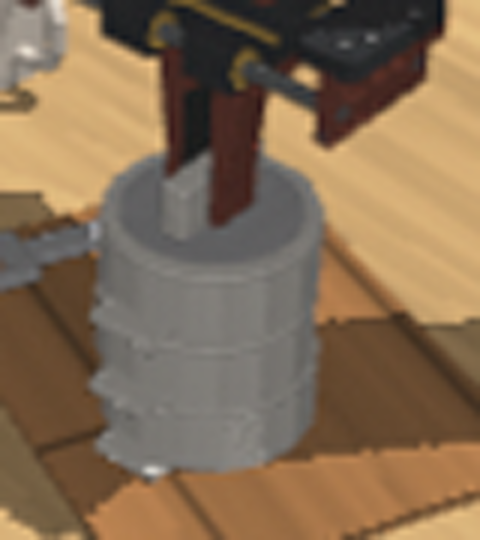

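carry_out(rows=[[[0, 0, 0], [0, 0, 0], 0.8], [[0, 0, 0], [0, 0, 0], 0.7], [[0, 0, 0], [0, 0, 0], 0.6], [[0, 0, 0], [0, 0, 0], 0.6], [[0, 0, 0], [0, 0, 0], 0.6], [[0, 0, 0], [0, 0, 0], 0.6]])

```text
t: 17.58
ee_pos: [506.3, -180.8, 116.9]
orientation: [-3.13, -0.263, 0.0]
ft_force: [0.8, 0.0, 0.3]
width: 34.8
```

carry_out(rows=[[[0, 0, -0.002], [0, 0, 0], 0.6], [[0, 0, -0.005], [0, 0, 0], 0.6], [[0, 0, -0.008], [0, 0, 0], 0.6], [[0, 0, -0.012], [0, 0, 0], 0.6], [[0, 0, -0.015], [0, 0, 0], 0.6], [[0, 0, -0.02], [0, 0, 0], 0.6], [[0, 0, -0.02], [0, 0, 0], 0.6], [[0, 0, -0.02], [0, 0, 0], 0.6], [[0, 0, -0.02], [0, 0, 0], 0.6], [[0, 0, 0], [0, 0, 0], 0.6]])

```text
t: 18.42
ee_pos: [508.6, -181.7, 243.7]
orientation: [3.128, 0.263, 0.01]
ft_force: [-0.1, -0.1, 0.5]
width: 35.2
```

Next I'll swing the arm aside so that both cameras see the pile.

carry_out(rows=[[[-0.01, -0.015, -0.005], [0, 0, 0], 0.6], [[-0.01, -0.025, 0], [0, 0, 0], 0.6], [[-0.01, -0.025, 0], [0, 0, 0], 0.6], [[-0.01, -0.025, 0], [0, 0, 0], 0.6], [[-0.01, -0.025, 0], [0, 0, 0], 0.6], [[-0.01, -0.025, 0], [0, 0, 0], 0.6], [[-0.01, -0.025, 0], [0, 0, 0], 0.6], [[-0.005, -0.025, 0], [0, 0, 0], 0.6], [[0, -0.025, 0], [0, 0, 0], 0.6], [[0, -0.012, 0], [0, 0, 0], 0.6], [[0, 0, 0], [0, 0, 0], 0.6]])

```text
t: 19.33
ee_pos: [393.7, 32.0, 244.1]
orientation: [-3.129, -0.267, 0.001]
ft_force: [0.3, 0.6, -0.4]
width: 35.2
```

```bash
python3 - <<'E'
from ov2 import *
for n in ('top','scene'):
    im=cv2.cvtColor(imaging.get_image(n),cv2.COLOR_RGB2BGR); cv2.imwrite(f'pics/{n}8.png',im)
cv2.imwrite('pics/t8c.png',cv2.resize(cv2.imread('pics/top8.png')[215:315,270:400],None,fx=6,fy=6,interpolation=cv2.INTER_CUBIC))
cv2.imwrite('pics/s8c.png',cv2.resize(cv2.imread('pics/scene8.png')[155:245,235:335],None,fx=6,fy=6,interpolation=cv2.INTER_CUBIC))
a=cv2.imread('pics/top0.png').astype(int);b=cv2.imread('pics/top8.png').astype(int)
f=lambda L,x,y:[(x+(u+.5)/6-.5,y+(v+.5)/6-.5) for u,v in L]
E
```

```text
(no output)
```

View pics/t8c.png

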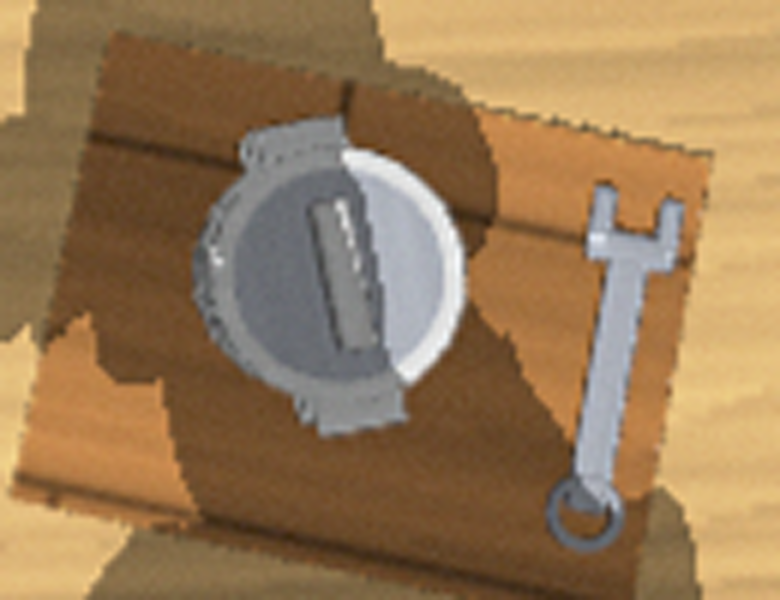

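View pics/s8c.png

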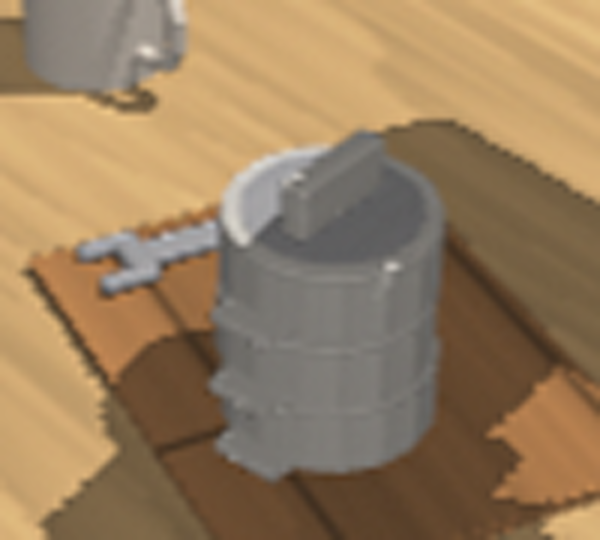

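```bash
python3 - <<'E'
from ov2 import *
f=lambda L:[(270+(u+.5)/6-.5,215+(v+.5)/6-.5) for u,v in L]
X=onplane('top',f([(308,205),(345,198),(345,352),(379,346)]),[0,0,140])[:,:2]
d=X[:2].mean(0)-X[2:].mean(0); print(X.mean(0),np.linalg.norm(d),np.degrees(np.arctan2(d[1],d[0])))
# lugs top face at z=85 outer corners: near lug, far lug
L=onplane('top',f([(320,436),(407,415),(243,135),(342,118)]),[0,0,85])[:,:2]; print(L.round(1)); a=L[:2].mean(0);b=L[2:].mean(0);print((a+b)/2,np.linalg.norm(b-a),np.degrees(np.arctan2(*(b-a)[::-1])))
im=cv2.imread('pics/top8.png')
m=((im[...,0].astype(int)>=im[...,2].astype(int)-3)&(im[...,0]>70)).astype(np.uint8);m[:,:300]=0;m[:,349:]=0;m[:230]=0;m[292:]=0
c,_=cv2.findContours(m,cv2.RETR_EXTERNAL,cv2.CHAIN_APPROX_NONE);c=max(c,key=cv2.contourArea)[:,0]
Q=onplane('top',c,[0,0,114])[:,:2]; k=(Q[:,1]<-178)&(np.abs(Q[:,0]-506)<40); q=Q[k]
# right half arc only: circle of known radius 47
from scipy.optimize import least_squares
r=least_squares(lambda p:np.hypot(*(q-p).T)-46.5,[506,-180],loss='soft_l1'); print('rim right-half',r.x,r.cost,k.sum())
im0=cv2.imread('pics/top0.png')
m=(im0.min(2)>140).astype(np.uint8);m[:,:300]=0;m[:,349:]=0;m[:230]=0;m[292:]=0
c,_=cv2.findContours(m,cv2.RETR_EXTERNAL,cv2.CHAIN_APPROX_NONE);c=max(c,key=cv2.contourArea)[:,0]
Q=onplane('top',c,[0,0,79])[:,:2]; k=(Q[:,1]<-178)&(np.abs(Q[:,0]-506)<40); q=Q[k]
r=least_squares(lambda p:np.hypot(*(q-p).T)-46.5,[506,-180],loss='soft_l1'); print('pile right-half',r.x,r.cost,k.sum())
ov('pics/top8.png','pics/p8.png',[(506.3,-180.8,79,9.7),(506,-179,44,9.7)],290,225,66,66,9,'top')
E
```

```text
[ 503.33500981 -181.57799484] 54.902635407171985 11.23854748867534
[[ 442.2 -174.8]
 [ 449.2 -208.6]
 [ 558.9 -149.4]
 [ 564.5 -188.4]]
[ 503.69892628 -180.27514883] 118.19700213497921 11.114181865575404
rim right-half [ 503.89856465 -180.82836322] 4.865241074274653 37
pile right-half [ 505.84969173 -179.54999563] 8.029831292901175 36
```

View pics/p8.png

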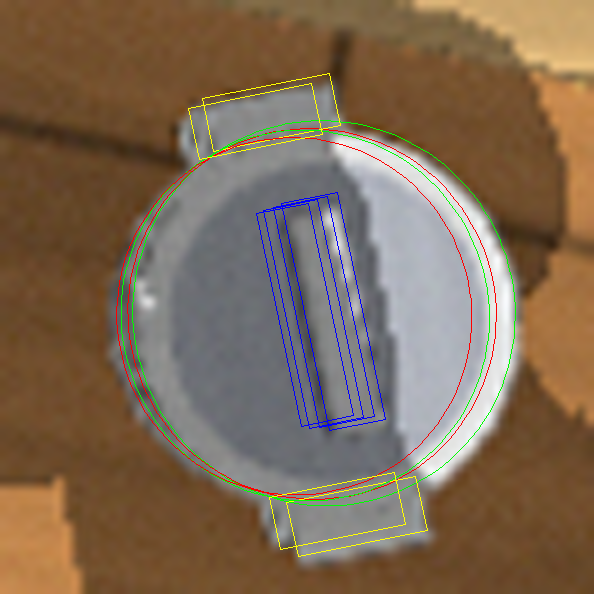

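The top view puts the set-down cover about 2 mm toward the robot and 1 mm to the right of the covers below, and turned about +1.4°. The bar was gripped slightly off-centre lengthwise. There is time left, so I'll regrasp and mend it.

carry_out(rows=[[[0, 0.012, 0], [0, 0, 0], 0.6], [[0, 0.025, 0], [0, 0, 0], 0.6], [[0.005, 0.025, 0], [0, 0, 0], 0.6], [[0.01, 0.025, 0], [0, 0, 0], 0.6], [[0.01, 0.025, 0], [0, 0, 0], 0.6], [[0.01, 0.025, 0], [0, 0, 0], 0.6], [[0.01, 0.025, 0], [0, 0, 0], 0.6], [[0.01, 0.025, 0], [0, 0, 0], 0.6], [[0.01, 0.025, 0], [0, 0, 0], 0.6], [[0.01, 0.015, 0], [0, 0, 0], 0.6], [[0, 0, 0], [0, 0, 0], 0.6], [[0, 0, 0], [0, 0, 0], 0.6]])

```text
t: 20.43
ee_pos: [505.9, -182.2, 243.3]
orientation: [-3.13, -0.259, 0.002]
ft_force: [-0.5, 0.6, -0.0]
width: 35.2
```

```bash
python3 -c "
from h import *
delta(*down_pose((506.3,-180.8,117.6),-80.3))"
```

```text
t 20.43 q [-3.680e-01  2.710e-01  1.803e+00  1.000e-03  1.069e+00  1.037e+00] F [-0.5  0.6 -0. ] M [ 0.04 -0.01 -0.03] w 35.2
rot [-0.0014  0.0012 -0.0039] 0.25  shift in current tool [  0.74  -1.19 125.74]  in target tool [  0.6   -1.36 125.74]
```

carry_out(rows=[[[0.0006, -0.0013, 0.008], [0, 0, -0.0039], 0.6], [[0, 0, 0.016], [0, 0, 0], 0.6], [[0, 0, 0.016], [0, 0, 0], 0.6], [[0, 0, 0.015], [0, 0, 0], 0.6], [[0, 0, 0.014], [0, 0, 0], 0.6], [[0, 0, 0.012], [0, 0, 0], 0.6], [[0, 0, 0.012], [0, 0, 0], 0.6], [[0, 0, 0.01], [0, 0, 0], 0.6], [[0, 0, 0.008], [0, 0, 0], 0.6], [[0, 0, 0.007], [0, 0, 0], 0.6], [[0, 0, 0.005], [0, 0, 0], 0.6], [[0, 0, 0], [0, 0, 0], 0.6]])

```text
t: 21.43
ee_pos: [506.1, -179.1, 120.1]
orientation: [-3.129, -0.269, 0.002]
ft_force: [0.1, 0.4, -0.4]
width: 35.1
```

carry_out(rows=[[[0, 0, 0], [0, 0, 0], 0.6]])

```text
t: 21.52
ee_pos: [506.7, -179.4, 121.0]
orientation: [-3.129, -0.269, 0.001]
ft_force: [-0.0, 1.1, -0.6]
width: 35.1
```

```bash
python3 -c "
from h import *
delta(*down_pose((506.3,-180.8,117.6),-80.3))"
```

```text
t 21.52 q [-3.630e-01  4.410e-01  1.892e+00  1.000e-03  8.090e-01  1.036e+00] F [-0.   1.1 -0.6] M [0.03 0.03 0.02] w 35.1
rot [-0.0009  0.0003  0.0024] 0.15  shift in current tool [-0.61  1.34  3.38]  in target tool [-0.61  1.34  3.38]
```

carry_out(rows=[[[0, 0.0013, 0.0015], [0, 0, 0.0024], 0.6], [[0, 0, 0.0013], [0, 0, 0], 0.6], [[0, 0, 0], [0, 0, 0], 0.6], [[0, 0, 0], [0, 0, 0], 1], [[0, 0, 0], [0, 0, 0], 1], [[0, 0, 0], [0, 0, 0], 1], [[0, 0, 0], [0, 0, 0], 1], [[0, 0, 0], [0, 0, 0], 1], [[0, 0, 0], [0, 0, 0], 1]])

```text
t: 22.27
ee_pos: [507.0, -180.7, 118.3]
orientation: [-3.13, -0.265, 0.0]
ft_force: [-0.4, -0.2, 1.6]
width: 13.7
```

```bash
python3 -c "
from h import *
print(readout.get_obs()['ee_pos'])
delta(*down_pose((506.3,-180.8,117.6),-80.3))"
```

```text
[ 506.9508611  -180.7203877   118.30725857]
t 22.27 q [-3.650e-01  4.460e-01  1.892e+00  1.000e-03  8.040e-01  1.036e+00] F [-0.4 -0.2  1.6] M [-0.02  0.03 -0.07] w 13.7
rot [-0.0007  0.0001 -0.0001] 0.04  shift in current tool [-0.65 -0.03  0.71]  in target tool [-0.65 -0.03  0.71]
```

carry_out(rows=[[[0, 0, -0.0015], [0, 0, 0], 1], [[0, 0, -0.002], [0, 0, 0], 1], [[0.0012, -0.0005, 0], [0, 0, 0.012], 1], [[0.0012, -0.0004, 0], [0, 0, 0.011], 1], [[0, 0, 0], [0, 0, 0], 1], [[0, 0, 0.001], [0, 0, 0], 1], [[0, 0, 0.001], [0, 0, 0], 1], [[0, 0, 0], [0, 0, 0], 1], [[0, 0, 0], [0, 0, 0], 1]])

```text
t: 23.02
ee_pos: [509.0, -179.4, 119.5]
orientation: [-3.132, -0.23, 0.001]
ft_force: [0.0, -0.3, -3.4]
width: 13.6
```

```bash
python3 -c "
from h import *
print(readout.get_obs()['ee_pos'])
delta(*down_pose((509.2,-179.4,118.3),-81.6))"
```

```text
[ 508.9524198  -179.35313168  119.50285547]
t 23.02 q [-3.610e-01  4.460e-01  1.888e+00  1.000e-03  8.090e-01  1.063e+00] F [ 0.  -0.3 -3.4] M [ 0.05  0.03 -0.03] w 13.6
rot [-0.001   0.0006 -0.0003] 0.07  shift in current tool [0.24 0.08 1.2 ]  in target tool [0.24 0.08 1.2 ]
```

carry_out(rows=[[[0, 0, 0.0005], [0, 0, 0], 1], [[0, 0, 0.0004], [0, 0, 0], 1], [[0, 0, 0], [0, 0, 0], 1]])

```text
t: 23.27
ee_pos: [509.0, -179.4, 118.7]
orientation: [-3.132, -0.229, 0.001]
ft_force: [-0.4, 0.6, -3.6]
width: 13.6
```

carry_out(rows=[[[0, 0, 0.0004], [0, 0, 0], 1], [[0, 0, 0], [0, 0, 0], 1]])

```text
t: 23.43
ee_pos: [509.1, -179.4, 118.4]
orientation: [-3.132, -0.229, 0.0]
ft_force: [0.1, -0.8, -2.6]
width: 14.2
```

carry_out(rows=[[[0, 0, 0.0003], [0, 0, 0], 1], [[0, 0, 0], [0, 0, 0], 1]])

```text
t: 23.6
ee_pos: [509.1, -179.4, 118.3]
orientation: [-3.132, -0.229, 0.0]
ft_force: [0.2, 0.8, -0.1]
width: 13.9
```

Resting with the weight taken off the arm. One more small step down, then let go and back off.

carry_out(rows=[[[0, 0, 0.0002], [0, 0, 0], 1], [[0, 0, 0], [0, 0, 0], 1], [[0, 0, 0], [0, 0, 0], 0.8], [[0, 0, 0], [0, 0, 0], 0.7], [[0, 0, 0], [0, 0, 0], 0.6], [[0, 0, 0], [0, 0, 0], 0.6], [[0, 0, 0], [0, 0, 0], 0.6], [[0, 0, 0], [0, 0, 0], 0.6]])

```text
t: 24.27
ee_pos: [509.2, -179.4, 117.9]
orientation: [-3.132, -0.229, 0.0]
ft_force: [1.0, 0.6, -0.3]
width: 35.1
```

carry_out(rows=[[[0, 0, -0.002], [0, 0, 0], 0.6], [[0, 0, -0.005], [0, 0, 0], 0.6], [[0, 0, -0.008], [0, 0, 0], 0.6], [[0, 0, -0.012], [0, 0, 0], 0.6], [[0, 0, -0.015], [0, 0, 0], 0.6], [[0, 0, -0.02], [0, 0, 0], 0.6], [[0, 0, -0.02], [0, 0, 0], 0.6], [[0, 0, -0.02], [0, 0, 0], 0.6], [[0, 0, -0.02], [0, 0, 0], 0.6], [[0, 0, 0], [0, 0, 0], 0.6]])

```text
t: 25.1
ee_pos: [511.4, -180.3, 244.6]
orientation: [3.131, 0.229, 0.01]
ft_force: [0.7, 0.3, 0.8]
width: 35.4
```

carry_out(rows=[[[-0.01, -0.015, -0.005], [0, 0, 0], 0.6], [[-0.01, -0.025, 0], [0, 0, 0], 0.6], [[-0.01, -0.025, 0], [0, 0, 0], 0.6], [[-0.01, -0.025, 0], [0, 0, 0], 0.6], [[-0.01, -0.025, 0], [0, 0, 0], 0.6], [[-0.01, -0.025, 0], [0, 0, 0], 0.6], [[-0.01, -0.025, 0], [0, 0, 0], 0.6], [[-0.005, -0.025, 0], [0, 0, 0], 0.6], [[0, -0.025, 0], [0, 0, 0], 0.6], [[0, -0.025, 0], [0, 0, 0], 0.6], [[0, -0.025, 0], [0, 0, 0], 0.6], [[0, 0, 0], [0, 0, 0], 0.6]])

```text
t: 26.1
ee_pos: [395.5, 74.4, 245.0]
orientation: [-3.131, -0.233, 0.001]
ft_force: [-0.4, -0.3, -0.1]
width: 34.8
```

```bash
python3 - <<'E'
from ov2 import *
for n in ('top','scene'):
    im=cv2.cvtColor(imaging.get_image(n),cv2.COLOR_RGB2BGR); cv2.imwrite(f'pics/{n}9.png',im)
cv2.imwrite('pics/t9c.png',cv2.resize(cv2.imread('pics/top9.png')[215:315,270:400],None,fx=6,fy=6,interpolation=cv2.INTER_CUBIC))
cv2.imwrite('pics/s9c.png',cv2.resize(cv2.imread('pics/scene9.png')[155:245,235:335],None,fx=6,fy=6,interpolation=cv2.INTER_CUBIC))
E
```

```text
(no output)
```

View pics/t9c.png

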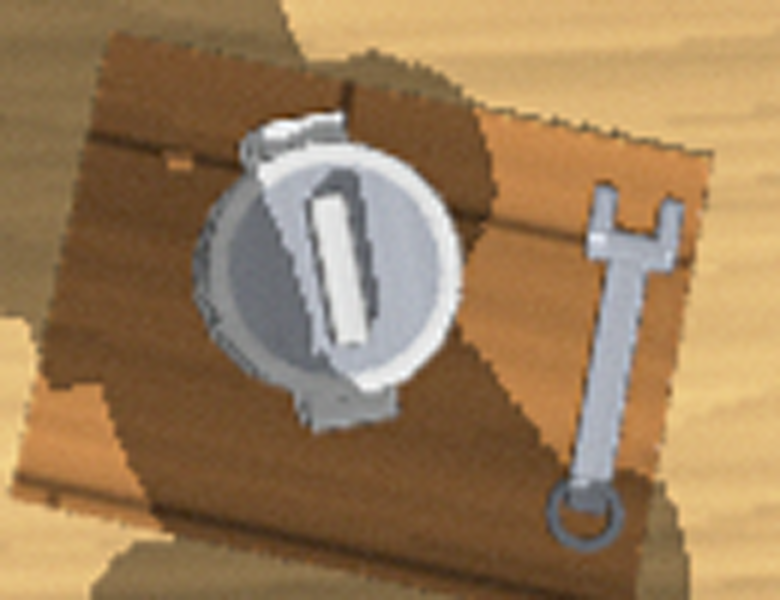

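View pics/s9c.png

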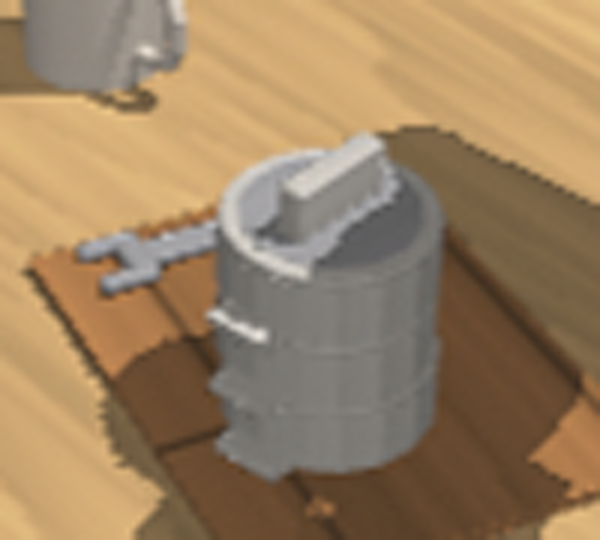

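View pics/scene9.png

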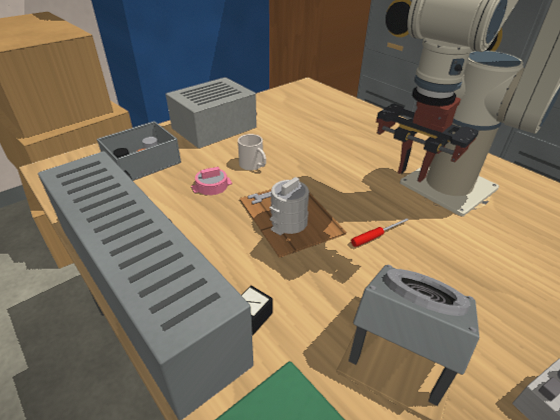

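```bash
python3 - <<'E'
from ov2 import *
f=lambda L:[(270+(u+.5)/6-.5,215+(v+.5)/6-.5) for u,v in L]
X=onplane('top',f([(312,200),(341,195),(338,347),(368,342)]),[0,0,140])[:,:2]
d=X[:2].mean(0)-X[2:].mean(0); print('bar',X.mean(0),np.linalg.norm(d),np.degrees(np.arctan2(d[1],d[0])))
L=onplane('top',f([(315,432),(398,413),(243,132),(342,113)]),[0,0,85])[:,:2]; a=L[:2].mean(0);b=L[2:].mean(0);print('lugs',(a+b)/2,np.linalg.norm(b-a),np.degrees(np.arctan2(*(b-a)[::-1])))
from scipy.optimize import least_squares
im=cv2.imread('pics/top9.png')
m=((im[...,0].astype(int)>=im[...,2].astype(int)-3)&(im[...,0]>70)).astype(np.uint8);m[:,:300]=0;m[:,349:]=0;m[:230]=0;m[292:]=0
c,_=cv2.findContours(m,cv2.RETR_EXTERNAL,cv2.CHAIN_APPROX_NONE);c=max(c,key=cv2.contourArea)[:,0]
Q=onplane('top',c,[0,0,114])[:,:2]; k=(Q[:,1]<-178)&(np.abs(Q[:,0]-506)<40); q=Q[k]
r=least_squares(lambda p:np.hypot(*(q-p).T)-46.5,[506,-180],loss='soft_l1'); print('rim',r.x)
print('board/wrench shift', cv2.phaseCorrelate(cv2.imread('pics/top0.png',0)[235:270,362:390].astype(float),cv2.imread('pics/top9.png',0)[235:270,362:390].astype(float)))
E
```

```text
bar [ 504.92134477 -180.00573848] 54.11589946967371 7.897004332492168
lugs [ 505.0881622  -178.98356568] 118.05697740509568 9.790405943182808
rim [ 506.28156476 -179.64548801]
board/wrench shift ((-0.1055171700815265, 0.43790642959374537), 0.6704285723769349)
```

The cover now sits within about 1 mm of the pile's axis, with the lugs aligned. The wrench and meter have not moved. Handing in.

```bash
python3 -c "
from workcell import close_job,readout
print(readout.get_obs()['t']); print(close_job())"
```

```text
26.2
the job is handed in; nothing more can be done
None
```

The cover is off the filter unit and stands on the pile of two covers, released. I handed the job in at 26.2 s of the 48 s allowed.

- **Removal:** I gripped the cover by its bar and turned it anticlockwise about 75° until it met the stop. I turned it back about 9° so the lugs sat in the middle of the slots, then lifted it straight out along the tilted axis. The highest force I read while turning was about 9.5 N, and the lift met no resistance beyond the cover's weight.
- **Placing:** The first set-down was about 2.6 mm and 1.4° off, because the bar was gripped slightly off-centre lengthwise. I regrasped it, lifted it about 3 mm, corrected the position and set it down again. The contact force was about 5 N at the first set-down and much less at the second.
- **Last checks (top camera):**
  - The cover's centre is about 0.5 to 1.2 mm from the pile's, depending on the feature measured.
  - The two lug-angle readings disagree a little: 9.8° from the lugs and 7.9° from the bar, against about 9.6° for the pile.
  - The cover looks upright and seated in both views.
  - The wrench, board and meter look unmoved. A numerical check of the wrench gave about 0.4 px, roughly 1 mm, which I put down to changed shadows.
  - The gripper is well clear of everything.

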